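# Clear the runway of the pull-test gauge and proof-pull it to its set mark

### The arm

A 6-joint arm with a two-finger parallel gripper is mounted at the origin on the work surface. World frame = base frame: x ahead of the robot, y to its left, z up, the work surface at z = 0. Lengths are in m, angles in rad, forces in N, time in s.
With the tool pointing down it reaches from about 0.35 to 0.875 m from the base axis. Payload 4.2 kg.
Tool frame: the origin (TCP) lies at the very end of the fingers, on their centre line; the grasp point (between the pads) lies 19 mm behind it (bot.pinch_z is the distance from the TCP to the grasp point, in m); z points along the fingers, y is the direction in which the jaws open and shut (so a half turn about z gives the same grasp; the last joint's range is limited). The gripper opens to 87 mm and grips with 3 to 60 N. Pads are 19 mm wide; open, the fingers measure 117 mm over their backs; the gripper's body (75 mm by 190 mm) begins 51 mm behind the grasp point.
Start: joints at [-1.057, 0.385, 0.008, 0, -1.194, -0.259], TCP at [0.158, -0.605, 0.223] pointing down, gripper open.
Joint ranges: [-3.14, 3.14], [-1.21, 2.06], [-1.07, 1.41], [-3.16, 2.05], [-2.99, -0.16], [-3.1, 3.1]. Speed limits (rad/s): [2.79, 2.79, 3.14, 3.14, 3.14, 3.14].

### API

Orientations are given as a 3x3 rotation matrix whose columns are the frame's x, y, z axes.
In Python, from rig import bot, imaging, job_done gives the robot as it stands. The module is installed in compiled form; this text tells all that it offers.
- The arm moves only by the tool step_arm, never from a script. Its argument "rows" is a list of rows, each an object of numbers: "hand": the closure in counts, from 0 (fully open) to 255 (shut); "tx", "ty", "tz": the shift along the tool's x, y, z in m; "wx", "wy", "wz": the turn, a rotation vector about the tool's x, y, z in rad. A call has 1 to 10 rows; each row is the pose to reach, as a shift and turn from the pose commanded when the call began, along the tool's axes at that moment; what a row does not reach only later rows make up. A row lasts 1/12 s, in which the tool goes at most 41.7 mm and 7.16 degrees, less where a joint would pass 70% of its speed; a pose out of reach is approached as far as the arm can. A call with a gripper value outside its range is refused whole. The fingers move at their own pace and stop on an object; "newtons" is the grip in N (left out, the last holds). Time passes only in rows, so rows that repeat a pose let the fingers close. It gives the time, the measured TCP pose, the force and the opening at its end, in the units of the state.
- bot.read_state(): the state, without advancing time (a new reading comes with each control period).
- imaging.get_image(name): name is "scene" or "top"; returns the picture (400x640x3 uint8, red, green, blue); there is no depth.
- imaging.camera_info(name): a dict with "mtx" (3x3 intrinsics, pixels), "camera_from_world" (4x4, takes a point from world to camera coordinates). Camera axes: x right, y up, looking along -z (the intrinsics and any distortion apply to the point x, -y, -z); pixel columns grow to the right and rows downward; lengths in m; the calibration is good to about 2 mm. A picture is of the moment at which its call begins. camera_info takes no time and is no camera call.
- job_done(): hands the job in, once; it reports no verdict.
The state is a dict: "clock": time; "joint_positions": joint angles; "qd": joint speeds; "joint_torque": joint torques, N m; "tool_pos": TCP position; "tcp_rot": TCP orientation; "contact_force": force on the tool from outside, world axes, zero at the start; "ft_torque": the same for the moment, N m; "width": opening from 0.0 (shut) to 1.0 (fully open).
Only numpy, scipy, OpenCV 4.12 (cv2) and the standard library are available. Lean on these libraries where they do the work, as an engineer would, in place of code of your own. Each camera call takes 0.05 s, during which the arm holds its last target.

### The job

Two closed white cases stand in the runway of the bench pull gauge: first stack both squarely, centred and in line, on the column of white cases, the large one first and the small one on top of it, without shifting the column. Then pull the sprung gauge out by its upright handle until its pointer is level with the set mark, without pulling well past it, hold it there for a full second, and ease it back fully home without letting it snap. Leave the bottle, the tin, the screwdriver and the circuit board where they are.

Things in the scene. Friction and masses are not known exactly. Their poses are not given: they have to be found in the camera images.
- gauge: bench pull gauge, fixed: an aluminium housing 240 long, 50 wide, 36 high on a dark foot plate (6 high; it reaches 10 in front of the housing). Origin on the bench under the middle of the housing's front face; +x is the pull direction (along the bench, out of the housing), +z up. The housing reaches from x = -240 to 0, with a black slot along the middle of its top and lines every 10 beside the slot. The runway is the strip in front of it (+x).
- slide (a joint): how far the sprung slide is pulled out, in m: 0 = fully home, end stop at 0.165. A spring always draws it home: 3 N at 0, rising by 0.5 N per 10 mm; released, it snaps home. Pointer and handle move with it, rigidly.
- handle (a point): the gauge's upright black handle, a block 20 thick along the pull, 30 wide, from 4 to 60 above the bench, on the end of a steel rod of 10 diameter whose top is 19 above the bench. The point is on the handle's axis 44 above the bench; axes as the gauge's. When home the handle's rear face is 75 in front of the housing.
- pointer (a point): the slide's dark steel pointer, a small T-shaped fin 18 wide standing on top of the housing in the slot, reaching 13 above the housing top; the point is on the slot's midline. Axes as the gauge's.
- mark (a point): the set mark: the point on the slot's midline opposite the thin blade of a dark steel clip screwed to the housing's edge (on the gauge's +y side). It does not move in a run. Axes as the gauge's: the pointer is level with the mark when both have the same x in the gauge's frame; at home the pointer lies 90 to 140 behind it.
- large_case_center (a point): centre of the large closed white case, loose, 120 (its x) by 64 (its y) by 36 high, 300 g or so. The two cases stand in the runway in front of the handle, one behind the other in either order, long sides roughly across the runway.
- small_case_center (a point): centre of the small closed white case, loose, 88 (its x) by 52 (its y) by 30 high, 200 g or so.
- large_case: the same large case; origin at the centre of its underside.
- small_case: the same small case; origin at the centre of its underside.
- column_top (a point): centre of the top face of the column: two loose white cases of the large size stacked squarely, 72 high in all. x along its 120 side, y along its 64 side, z up.
- bottle: clear plastic bottle, loose, 52 diameter, 165 high, standing about 120 from the column's centre beyond one of its short ends (+x end); origin at the centre of its underside.
- tin: closed plain metal tin, loose, 54 diameter, 110 high, standing close beside the runway on the far side from the robot, 115 or so from its middle; origin at the centre of its underside.
- screwdriver: loose screwdriver 160 long with black handle, lying beside the gauge; its length along x, handle towards -x; origin on the bench beneath it.
- board: loose white circuit board 100 by 80, 24 high, on four short brass feet; origin on the bench under its middle.
There are look-alikes about, which are no part of the job. What is shaped like the small_case but pink is not meant. What is shaped like the large_case but green is not meant.

How it is judged:
On the way, in this order (a step that is already met when the one before it is completed fails the run):
1. large case squarely on the column and small case squarely on the large one, let go and at rest (x of large_case_center in the frame of column_top between -0.01 and 0.01 m and y of large_case_center in the frame of column_top between -0.01 and 0.01 m and z of large_case_center in the frame of column_top between 0.014 and 0.022 m and angle between the x axis of large_case_center and the x axis of column_top, either way round below 0.14 rad and x of small_case_center in the frame of large_case_center between -0.01 and 0.01 m and y of small_case_center in the frame of large_case_center between -0.01 and 0.01 m and z of small_case_center in the frame of large_case_center between 0.029 and 0.037 m and angle between the x axis of small_case_center and the x axis of large_case_center, either way round below 0.14 rad and angle between each of large_case_center, small_case_center's own z axis and vertical below 0.05 rad and linear speed of each of large_case, small_case below 0.02 m/s and contact force between the fingers and large_case below 0.1 N and contact force between the fingers and small_case below 0.1 N), for 0.2 s.
2. gauge pulled out and held with its pointer within 5 mm of the set mark for a second (x of pointer in the frame of mark between -0.005 and 0.005 m), for 0.9 s.
At the end, for the whole second after the job is handed in: The large case lies on the column and the small case on the large one, each centred within 10 mm along both sides, in line within 8 degrees, flat and at rest; the gauge's slide is home within 4 mm (x of large_case_center in the frame of column_top between -0.01 and 0.01 m and y of large_case_center in the frame of column_top between -0.01 and 0.01 m and z of large_case_center in the frame of column_top between 0.014 and 0.022 m and angle between the x axis of large_case_center and the x axis of column_top, either way round below 0.14 rad and x of small_case_center in the frame of large_case_center between -0.01 and 0.01 m and y of small_case_center in the frame of large_case_center between -0.01 and 0.01 m and z of small_case_center in the frame of large_case_center between 0.029 and 0.037 m and angle between the x axis of small_case_center and the x axis of large_case_center, either way round below 0.14 rad and angle between each of large_case_center, small_case_center's own z axis and vertical below 0.05 rad and linear speed of each of large_case, small_case below 0.02 m/s and value of joint slide below 0.004 m); the robot touches nothing.
It fails at once if the gauge was pulled more than 15 mm past the set mark (x of pointer in the frame of mark above 0.015 m).
It fails at once if the slide snapped back (faster than 0.6 m/s) (velocity of joint slide below -0.6 m/s).
It fails at once if the column was shifted by more than 15 mm (distance of column_top from where it was at the start of the episode above 0.015 m).
It fails at once if the bottle, tin, screwdriver or board was moved by more than 20 mm (distance of any of bottle, tin, screwdriver, board from where it was at the start of the episode above 0.02 m).
It also fails if it takes over 72 s, if anything falls off the work surface, if the arm or the gripper's body presses on something with over 40 N, if the wrist force passes 120 N, or if a joint passes its speed limit or range.

## Working session

There is one attempt and no reset: what is moved stays moved. The work goes in short steps, Python scripts to look and compute and a tool call to move; the robot and the scene stay as the last step left them, time stands still between calls to the robot, and variables do not carry over. Pictures are saved under pics/ and viewed, and the job is handed in when it is done.

Besides the shell and the picture viewer there is one more tool, called after "Request:" as a command line: name --argument value ..., lists and objects as JSON in quotes. step_arm: Moves the arm, as the interface text tells. Its arguments: {"type":"object","properties":{"rows":{"type":"array"},"newtons":{"type":"number"}},"required":["rows"]}

```bash
mkdir -p pics
python3 - <<'E'
from rig import bot, imaging
import cv2, numpy as np
for n in ("scene","top"):
    im=imaging.get_image(n); cv2.imwrite(f"pics/{n}0.png",im[:,:,::-1]); np.save(f"{n}0.npy",im)
    c=imaging.camera_info(n); print(n,{k:(np.round(v,4).tolist() if not isinstance(v,str) else v) for k,v in c.items()})
s=bot.read_state(); print(s, bot.pinch_z)
E
ls
```

```text
scene {'mtx': [[494.7939, 0.0, 312.1678], [0.0, 494.7939, 201.7861], [0.0, 0.0, 1.0]], 'camera_from_world': [[-0.6101, 0.7923, -0.0098, 0.3147], [-0.5261, -0.3958, 0.7527, 0.2992], [0.5925, 0.4644, 0.6583, -1.7432], [0.0, 0.0, 0.0, 1.0]]}
top {'mtx': [[415.0497, 0.0, 316.7737], [0.0, 415.0497, 202.0201], [0.0, 0.0, 1.0]], 'camera_from_world': [[-0.09, -0.9959, 0.0032, 0.1241], [0.9736, -0.0873, 0.2108, -0.6139], [-0.2097, 0.0221, 0.9775, -1.0992], [0.0, 0.0, 0.0, 1.0]]}
{'clock': 0.1, 'joint_positions': array([-1.05737045e+00,  3.85455641e-01,  6.79539216e-03, -4.04786992e-04,
       -1.19399834e+00, -2.58582763e-01]), 'qd': array([-0.00110402, -0.00164833,  0.0022473 , -0.0001301 , -0.00022181,
       -0.000775  ]), 'joint_torque': array([-2.25470249e-04, -3.91689491e+01,  1.87934679e+01,  4.23189819e+00,
        1.34385395e-02, -7.08273410e-05]), 'tool_pos': array([ 0.15742835, -0.60430956,  0.22160085]), 'tcp_rot': array([[-9.67740449e-01, -2.51948566e-01, -5.86801971e-04],
       [-2.51949224e-01,  9.67738768e-01,  1.80700024e-03],
       [ 1.12599897e-04,  1.89655153e-03, -9.99998195e-01]]), 'contact_force': array([-1.08811299, -0.26955282, -0.20567939]), 'ft_torque': array([-0.03244479,  0.00276211, -0.02023784]), 'width': 1.001047498026177} 0.0187
pics
scene0.npy
top0.npy
```

View pics/scene0.png

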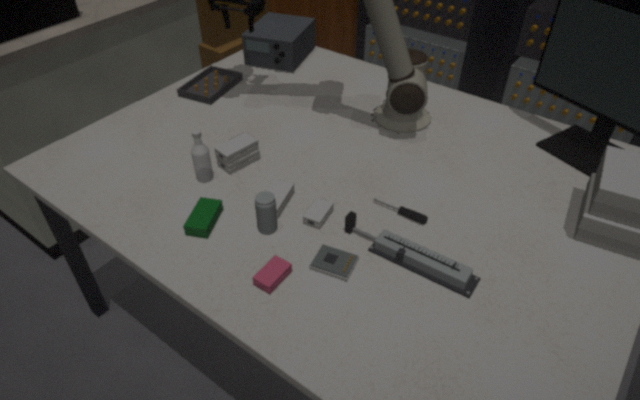

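View pics/top0.png

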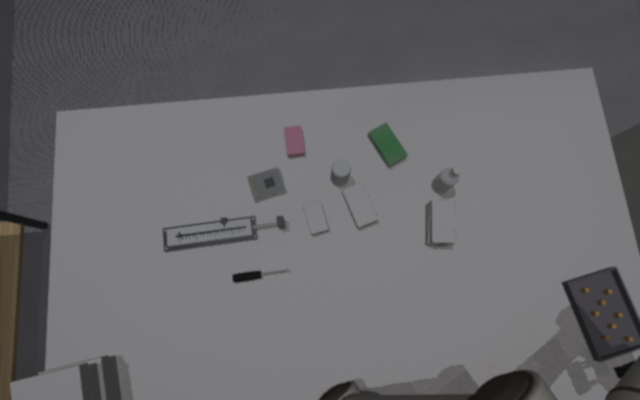

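Run:
```python
import cv2, numpy as np
def enh(a):
    return np.clip((a/255.)**0.6*255*1.25,0,255).astype(np.uint8)
t=np.load("top0.npy")[:,:,::-1]; s=np.load("scene0.npy")[:,:,::-1]
cv2.imwrite("pics/c1.png",enh(cv2.resize(t[160:260,270:470],None,fx=4,fy=4,interpolation=cv2.INTER_CUBIC)))
cv2.imwrite("pics/c2.png",enh(cv2.resize(t[190:290,150:300],None,fx=5,fy=5,interpolation=cv2.INTER_CUBIC)))
cv2.imwrite("pics/c3.png",enh(cv2.resize(s[120:300,180:380],None,fx=3.2,fy=3.2,interpolation=cv2.INTER_CUBIC)))
cv2.imwrite("pics/c4.png",enh(cv2.resize(s[190:300,330:490],None,fx=5,fy=5,interpolation=cv2.INTER_CUBIC)))
```

```text
(no output)
```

View pics/c1.png

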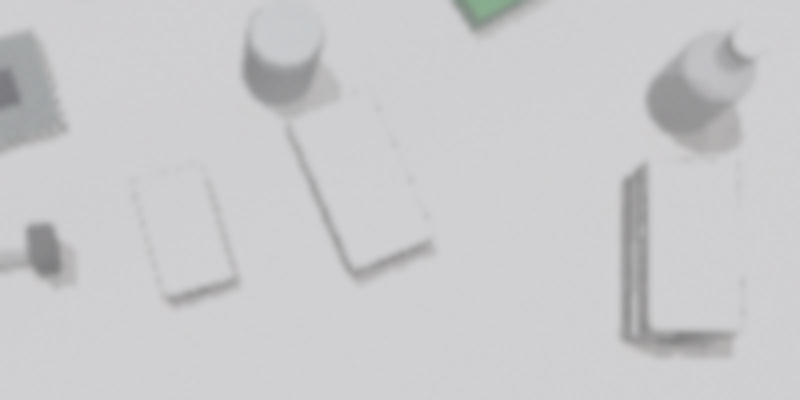

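View pics/c2.png

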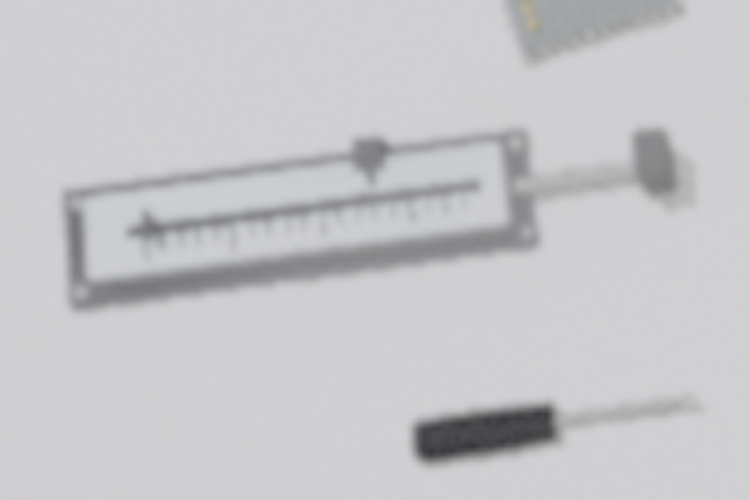

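View pics/c3.png

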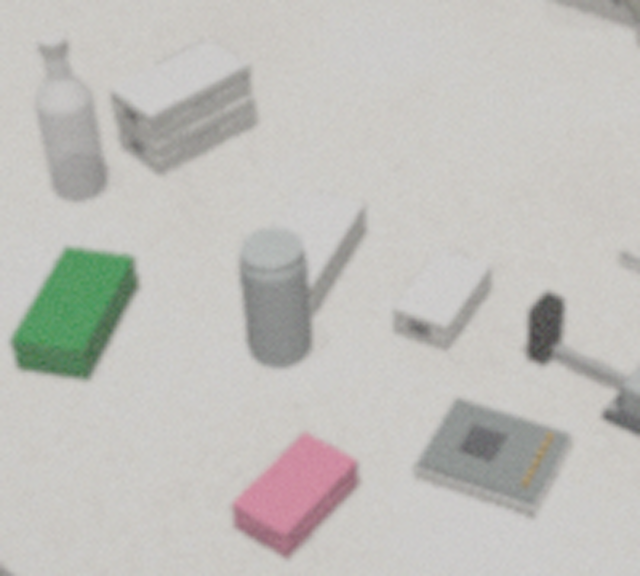

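View pics/c4.png

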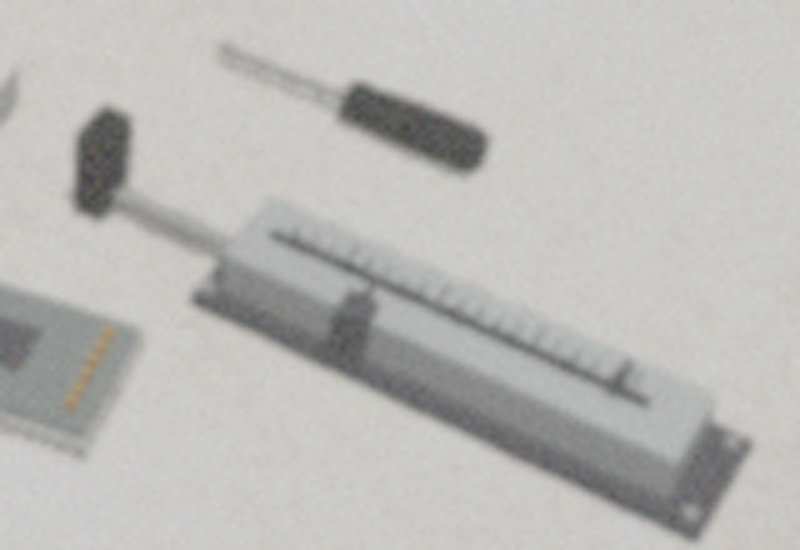

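```bash
cat > h.py <<'E'
import numpy as np, cv2
from rig import bot, imaging
from scipy.optimize import least_squares
CI={n:imaging.camera_info(n) for n in ("top","scene")}
def proj(n,P):
    P=np.atleast_2d(P); c=CI[n]; M=np.array(c["camera_from_world"]); q=P@M[:3,:3].T+M[:3,3]
    q=q*[1,-1,-1]; p=q@np.array(c["mtx"]).T; return p[:,:2]/p[:,2:]
def tri(obs,z=None):
    f=lambda X: np.concatenate([(proj(n,X if z is None else [X[0],X[1],z])[0]-u) for n,u in obs])
    r=least_squares(f,[0.6,0,0.05] if z is None else [0.6,0]); return r.x, np.abs(r.fun).max()
def box(x,y,z,yaw,L,W):
    c,s=np.cos(yaw),np.sin(yaw)
    return np.array([[x+c*a-s*b,y+s*a+c*b,z] for a,b in ((L/2,W/2),(L/2,-W/2),(-L/2,-W/2),(-L/2,W/2))])
def c1(X,Y): return np.array([270+(X+.5)/4-.5,160+(Y+.5)/4-.5])
def c2(X,Y): return np.array([150+(X+.5)/5-.5,190+(Y+.5)/5-.5])
def c3(X,Y): return np.array([180+(X+.5)/3.2-.5,120+(Y+.5)/3.2-.5])
def c4(X,Y): return np.array([330+(X+.5)/5-.5,190+(Y+.5)/5-.5])
E
python3 - <<'E'
from h import *
np.set_printoptions(precision=4,suppress=True)
# corner order: (+x,+y),(+x,-y),(-x,-y),(-x,+y) ; top image: up=+x, left=+y
d={'col':([c1(645,165),c1(742,155),c1(738,332),c1(648,332)],{0:c3(160,128),1:c3(112,93),2:c3(205,43),3:c3(250,68)},.120,.064),
'large':([c1(290,125),c1(373,92),c1(432,238),c1(352,270)],{3:c3(365,207)},.120,.064),
'small':([c1(130,177),c1(203,162),c1(238,276),c1(168,297)],{0:c3(447,325),1:c3(395,312),2:c3(440,256),3:c3(490,268)},.088,.052)}
for k,(t,s,L,W) in d.items():
    for i in s: print(k,i,*tri([("top",t[i]),("scene",s[i])]))
    def f(q):
        B=box(*q,L,W); return np.concatenate([(proj("top",B)-t).ravel()]+[proj("scene",B[i])[0]-s[i] for i in s])
    r=least_squares(f,[.6,0,.04,0]); print(k,"FIT xyz yaw",r.x,"maxres",np.abs(r.fun).max().round(2))
# gauge
hz=.036
fl,fr,bl,br=[tri([("top",c2(*p))],hz)[0] for p in ((505,133),(510,225),(78,195),(90,280))]
print("housing",fl,fr,bl,br, np.linalg.norm(fl-bl),np.linalg.norm(fl-fr))
print("housing 3d front-left(+y side)", *tri([("top",c2(505,138)),("scene",c4(220,258))]))
print("handle top",*tri([("top",c2(653,150)),("scene",c4(105,118))]))
print("pointer top",*tri([("top",c2(148,222)),("scene",c4(626,370))]))
print("mark tip",*tri([("top",c2(372,180)),("scene",c4(372,288))]))
print("tin top",*tri([("top",c1(286,35)),("scene",c3(273,247))]), "bottle",*tri([("top",c1(750,48)),("scene",c3(53,45))]))
E
```

```text
col 0 [ 0.5969 -0.251   0.0554] 1.2689610797927173
col 1 [ 0.5951 -0.3157  0.0672] 1.6129850320917853
col 2 [ 0.4761 -0.2991  0.0645] 0.6801206870846386
col 3 [ 0.4811 -0.2367  0.0636] 0.25265112791726096
col FIT xyz yaw [ 0.5373 -0.2757  0.0627 -0.1045] maxres 2.27
large 3 [ 0.5469 -0.0422  0.0291] 0.09757058499246796
large FIT xyz yaw [ 0.6117 -0.0566  0.0267  0.2845] maxres 0.99
small 0 [0.628  0.1105 0.0318] 0.021424983858878477
small 1 [0.635  0.0587 0.023 ] 0.7644770876811435
small 2 [0.5501 0.0412 0.0171] 0.8507094006478724
small 3 [0.5402 0.0908 0.0219] 0.02531583393334813
small FIT xyz yaw [0.5883 0.0753 0.0235 0.1973] maxres 1.83
housing [0.6045 0.2598] [0.5514 0.26  ] [0.5905 0.5029] [0.5415 0.4968] 0.2434387284470952 0.053043223631236806
housing 3d front-left(+y side) [0.6025 0.2615 0.0294] 0.2203707381939921
handle top [0.5818 0.1755 0.0624] 0.36346245145927014
pointer top [0.5683 0.4611 0.0497] 0.6319710681588049
mark tip [0.5833 0.3365 0.039 ] 0.20951391996271695
tin top [ 0.7023 -0.0062  0.1067] 0.1773152978229291 bottle [ 0.6526 -0.3054  0.1532] 0.22436732403622273
```

```bash
cat > ov.py <<'E'
from h import *
def enh(a): return np.clip((a/255.)**0.6*255*1.25,0,255).astype(np.uint8)
def crop(n,im,x0,y0,w,h,s,boxes,fn,pts=()):
    o=enh(cv2.resize(im[y0:y0+h,x0:x0+w,::-1],None,fx=s,fy=s,interpolation=cv2.INTER_CUBIC))
    m=lambda p:((p-[x0,y0]+.5)*s-.5)
    for b,H in boxes:
        lo=b.copy(); lo[:,2]-=H
        for q,col in ((b,(0,0,255)),(lo,(255,0,0))):
            cv2.polylines(o,[np.round(m(proj(n,q))).astype(int)],True,col,1)
    for p in pts: cv2.drawMarker(o,tuple(np.round(m(proj(n,p)[0])).astype(int).tolist()),(0,160,0),cv2.MARKER_CROSS,12,1)
    cv2.imwrite(fn,o)
E
python3 - <<'E'
from ov import *
np.set_printoptions(precision=4,suppress=True)
d={'col':([c1(645,165),c1(742,155),c1(738,332),c1(648,332)],.072,.120,.064),
'large':([c1(290,125),c1(373,92),c1(432,238),c1(352,270)],.036,.120,.064),
'small':([c1(130,177),c1(203,162),c1(238,276),c1(168,297)],.03,.088,.052)}
bs=[]
for k,(t,z,L,W) in d.items():
    f=lambda q:(proj("top",box(q[0],q[1],z,q[2],L,W))-t).ravel()
    r=least_squares(f,[.6,0,0]); print(k,r.x,np.round(r.fun,1)); bs.append((box(r.x[0],r.x[1],z,r.x[2],L,W),z))
crop("top",np.load("top0.npy"),270,160,200,100,4,bs,"pics/o1.png")
crop("scene",np.load("scene0.npy"),180,120,170,115,4.7,bs,"pics/o2.png")
E
```

```text
col [ 0.5368 -0.2738 -0.1308] [ 0.1 -1.6 -1.2  1.8  1.   0.4  0.1 -0.6]
large [ 0.6098 -0.0551  0.2803] [-0.3 -1.1 -0.6 -0.6  0.8  0.8  0.   0.9]
small [0.588  0.0744 0.1965] [ 0.7  0.7 -0.3 -0.5 -0.2 -0.1 -0.2 -0.2]
```

View pics/o1.png

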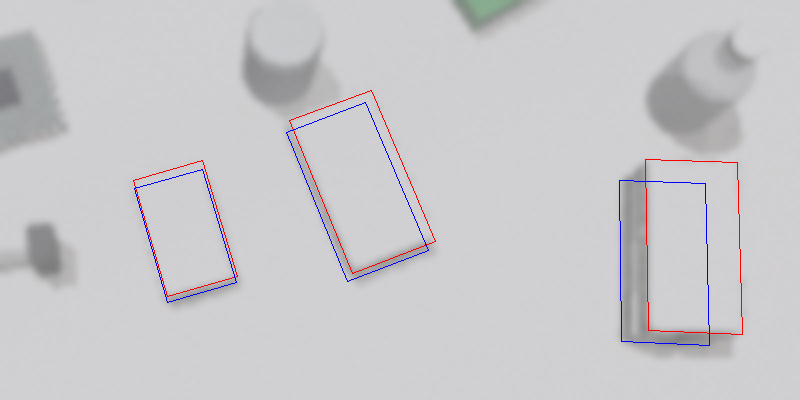

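View pics/o2.png

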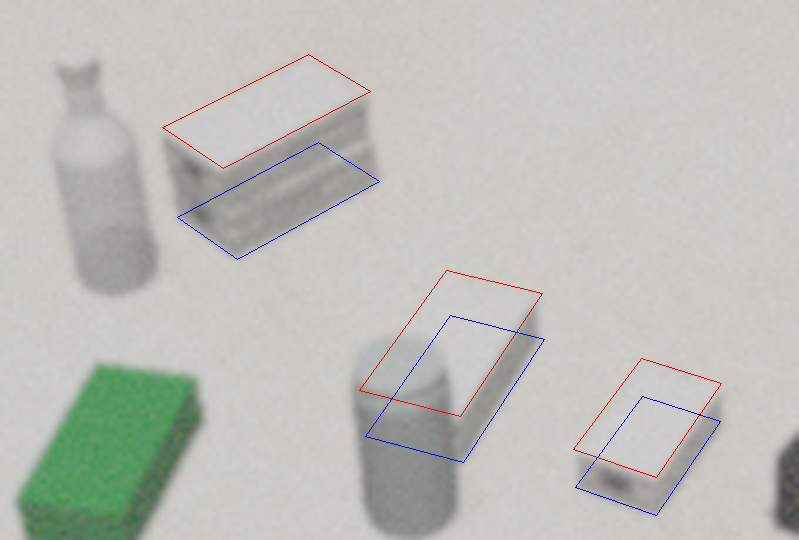

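Run:
```python
from ov import *
def cr(n,x0,y0,w,h,s,fn):
    im=np.load(n+"0.npy")[y0:y0+h,x0:x0+w,::-1].astype(float)
    o=cv2.resize(im,None,fx=s,fy=s,interpolation=cv2.INTER_CUBIC)
    g=o.mean(2); lo,hi=np.percentile(g,30),np.percentile(g,99.7)
    cv2.imwrite(fn,np.clip((o-lo)/(hi-lo)*230+10,0,255).astype(np.uint8))
cr("top",420,190,50,65,9,"pics/k1.png"); cr("top",335,170,55,65,9,"pics/k2.png")
```

```text
(no output)
```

View pics/k1.png

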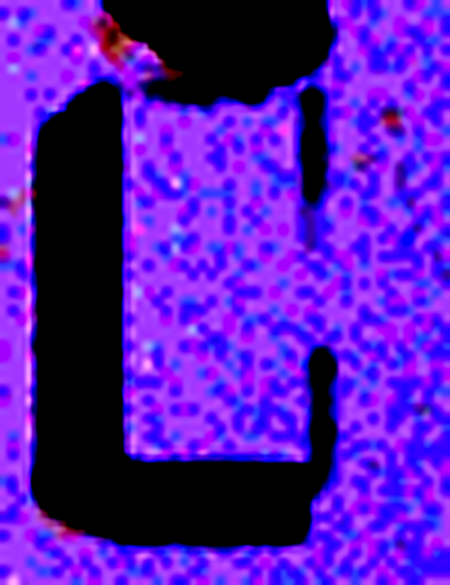

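View pics/k2.png

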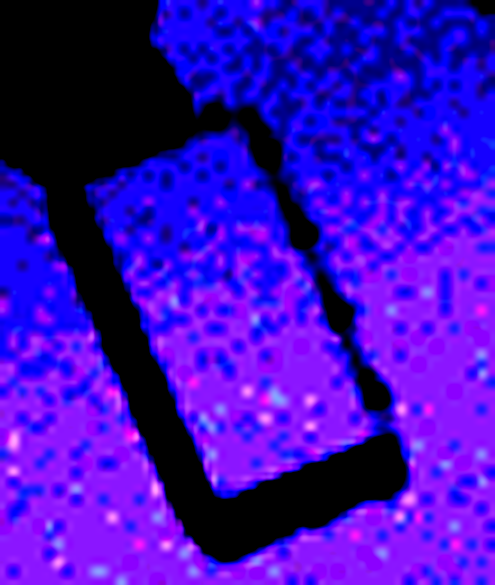

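```bash
cat > mv.py <<'E'
import sys, json, numpy as np
from rig import bot
# state file: commanded [x,y,z,psi]
F="cmd.json"
def R(p): c,s=np.cos(p),np.sin(p); return np.array([[-c,-s,0],[-s,c,0],[0,0,-1.]])
def load():
    try: return json.load(open(F))
    except Exception: return [0.158,-0.605,0.223,0.2547]
def plan(x,y,z,p):
    c=load(); t=np.round(R(c[3]).T@(np.array([x,y,z])-c[:3]),4); w=round(-(p-c[3]),4)
    print("tx,ty,tz",t.tolist(),"wz",w,"rows>=",round(max(np.linalg.norm(t)/.0417,abs(w)/.125),1))
def did(tx,ty,tz,wz):
    c=load(); q=np.array(c[:3])+R(c[3])@[tx,ty,tz]; json.dump(q.tolist()+[c[3]-wz],open(F,"w"))
def show():
    s=bot.read_state(); r=s["tcp_rot"]; c=load()
    print("t",round(s["clock"],2),"pos",s["tool_pos"].round(4),"psi",round(np.arctan2(-r[0,1],r[1,1]),4),"cmd",np.round(c,4),"F",s["contact_force"].round(2),"w",round(s["width"],4))
if __name__=="__main__":
    a=[float(v) for v in sys.argv[2:]]
    {"plan":plan,"did":did,"show":show}[sys.argv[1]](*a)
E
python3 mv.py plan 0.61 -0.055 0.10 0.28
```

```text
tx,ty,tz [-0.576, 0.4184, 0.123] wz -0.0253 rows>= 17.3
```

Request:
step_arm --rows '[{"hand": 0,"tx": -0.288,"ty": 0.2092,"tz": 0.04,"wz": -0.012},{"hand": 0,"tx": -0.288,"ty": 0.2092,"tz": 0.04,"wz": -0.012},{"hand": 0,"tx": -0.288,"ty": 0.2092,"tz": 0.04,"wz": -0.012},{"hand": 0,"tx": -0.288,"ty": 0.2092,"tz": 0.04,"wz": -0.012},{"hand": 0,"tx": -0.288,"ty": 0.2092,"tz": 0.04,"wz": -0.012},{"hand": 0,"tx": -0.288,"ty": 0.2092,"tz": 0.04,"wz": -0.012},{"hand": 0,"tx": -0.576,"ty": 0.4184,"tz": 0.123,"wz": -0.0253},{"hand": 0,"tx": -0.576,"ty": 0.4184,"tz": 0.123,"wz": -0.0253},{"hand": 0,"tx": -0.576,"ty": 0.4184,"tz": 0.123,"wz": -0.0253},{"hand": 0,"tx": -0.576,"ty": 0.4184,"tz": 0.123,"wz": -0.0253}]'

```text
$.rows[0]: bad value
```

Request:
step_arm --rows '[{"hand": 0,"tx": -0.03,"ty": 0.02,"tz": 0,"wx": 0,"wy": 0,"wz": 0}]'

```text
clock: 0.18
tool_pos: [0.1792, -0.5801, 0.2211]
tcp_rot: [[-0.969, -0.247, -0.002], [-0.247, 0.969, 0.0], [0.002, 0.001, -1.0]]
contact_force: [1.7, -0.8, -0.1]
width: 1.006
```

```bash
python3 mv.py show
```

```text
t 0.18 pos [ 0.1792 -0.5801  0.2211] psi 0.2497 cmd [ 0.158  -0.605   0.223   0.2547] F [ 1.7  -0.77 -0.09] w 1.0055
```

```bash
python3 mv.py did -.03 .02 0 0; python3 mv.py plan 0.61 -0.055 0.10 0.28
```

```text
tx,ty,tz [-0.546, 0.3984, 0.123] wz -0.0253 rows>= 16.5
```

Request:
step_arm --rows '[{"hand": 0,"tx": -0.546,"ty": 0.3984,"tz": 0.123,"wx": 0,"wy": 0,"wz": -0.0253},{"hand": 0,"tx": -0.546,"ty": 0.3984,"tz": 0.123,"wx": 0,"wy": 0,"wz": -0.0253},{"hand": 0,"tx": -0.546,"ty": 0.3984,"tz": 0.123,"wx": 0,"wy": 0,"wz": -0.0253},{"hand": 0,"tx": -0.546,"ty": 0.3984,"tz": 0.123,"wx": 0,"wy": 0,"wz": -0.0253},{"hand": 0,"tx": -0.546,"ty": 0.3984,"tz": 0.123,"wx": 0,"wy": 0,"wz": -0.0253},{"hand": 0,"tx": -0.546,"ty": 0.3984,"tz": 0.123,"wx": 0,"wy": 0,"wz": -0.0253},{"hand": 0,"tx": -0.546,"ty": 0.3984,"tz": 0.123,"wx": 0,"wy": 0,"wz": -0.0253},{"hand": 0,"tx": -0.546,"ty": 0.3984,"tz": 0.123,"wx": 0,"wy": 0,"wz": -0.0253}]'

```text
clock: 0.85
tool_pos: [0.3898, -0.3221, 0.1624]
tcp_rot: [[-0.961, -0.276, -0.0], [-0.276, 0.961, 0.0], [0.0, 0.0, -1.0]]
contact_force: [1.5, -0.6, -0.2]
width: 0.998
```

```bash
echo '[0.39,-0.322,0.1625,0.28]'>cmd.json; python3 mv.py plan 0.61 -0.055 0.09 0.28
```

```text
tx,ty,tz [-0.2852, 0.1958, 0.0725] wz -0.0 rows>= 8.5
```

Request:
step_arm --rows '[{"hand": 0,"tx": -0.2852,"ty": 0.1958,"tz": 0.0725,"wx": 0,"wy": 0,"wz": 0},{"hand": 0,"tx": -0.2852,"ty": 0.1958,"tz": 0.0725,"wx": 0,"wy": 0,"wz": 0},{"hand": 0,"tx": -0.2852,"ty": 0.1958,"tz": 0.0725,"wx": 0,"wy": 0,"wz": 0},{"hand": 0,"tx": -0.2852,"ty": 0.1958,"tz": 0.0725,"wx": 0,"wy": 0,"wz": 0},{"hand": 0,"tx": -0.2852,"ty": 0.1958,"tz": 0.0725,"wx": 0,"wy": 0,"wz": 0},{"hand": 0,"tx": -0.2852,"ty": 0.1958,"tz": 0.0725,"wx": 0,"wy": 0,"wz": 0},{"hand": 0,"tx": -0.2852,"ty": 0.1958,"tz": 0.0725,"wx": 0,"wy": 0,"wz": 0},{"hand": 0,"tx": -0.2852,"ty": 0.1958,"tz": 0.0725,"wx": 0,"wy": 0,"wz": 0},{"hand": 0,"tx": -0.2852,"ty": 0.1958,"tz": 0.0725,"wx": 0,"wy": 0,"wz": 0},{"hand": 0,"tx": -0.2852,"ty": 0.1958,"tz": 0.0725,"wx": 0,"wy": 0,"wz": 0}]'

```text
clock: 1.68
tool_pos: [0.611, -0.0538, 0.0884]
tcp_rot: [[-0.96, -0.281, -0.001], [-0.281, 0.96, -0.0], [0.001, 0.0, -1.0]]
contact_force: [0.3, -0.3, -0.1]
width: 1.005
```

Run:
```python
from ov import *
bs=[(box(.6098,-.0551,.036,.28,.12,.064),.036)]
s=bot.read_state(); print(s["tool_pos"],s["clock"],s["contact_force"])
for n,a in (("top",(270,120,200,140,4)),("scene",(200,80,180,160,3.5))):
    im=imaging.get_image(n); crop(n,im,*a,bs,f"pics/a_{n}.png",[s["tool_pos"]])
```

```text
[ 0.61096881 -0.05377314  0.08838814] 1.6833 [ 0.31395801 -0.3379855  -0.12916598]
```

View pics/a_top.png

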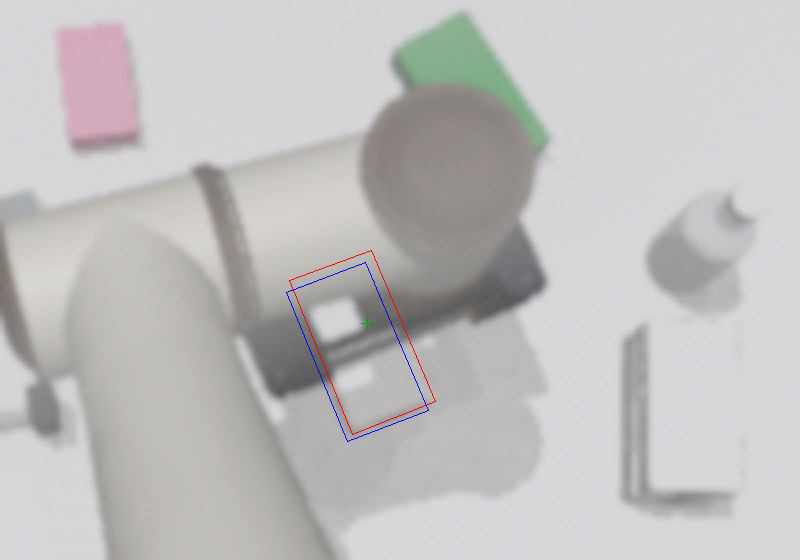

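View pics/a_scene.png

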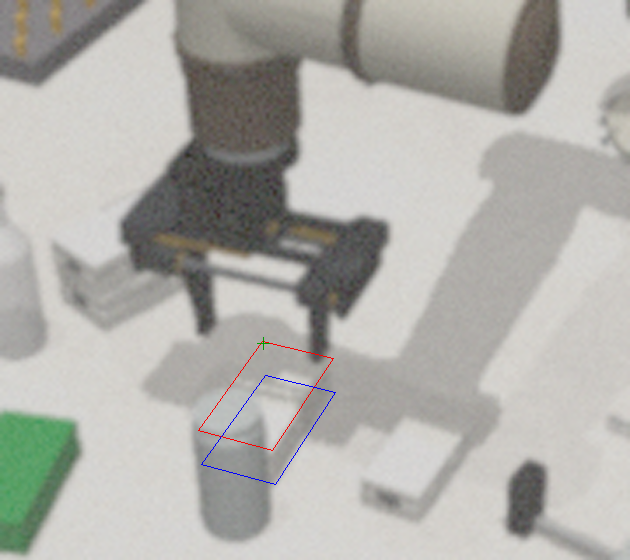

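Request:
step_arm --rows '[{"hand": 0,"tx": 0.0015,"ty": -0.0009,"tz": 0.03,"wx": 0,"wy": 0,"wz": 0},{"hand": 0,"tx": 0.0015,"ty": -0.0009,"tz": 0.055,"wx": 0,"wy": 0,"wz": 0},{"hand": 0,"tx": 0.0015,"ty": -0.0009,"tz": 0.07,"wx": 0,"wy": 0,"wz": 0},{"hand": 0,"tx": 0.0015,"ty": -0.0009,"tz": 0.08,"wx": 0,"wy": 0,"wz": 0},{"hand": 0,"tx": 0.0015,"ty": -0.0009,"tz": 0.08,"wx": 0,"wy": 0,"wz": 0},{"hand": 0,"tx": 0.0015,"ty": -0.0009,"tz": 0.08,"wx": 0,"wy": 0,"wz": 0}]'

```text
clock: 2.28
tool_pos: [0.6078, -0.0592, 0.0108]
tcp_rot: [[-0.961, -0.276, 0.0], [-0.276, 0.961, -0.0], [0.0, -0.0, -1.0]]
contact_force: [-0.4, 0.6, -0.0]
width: 1.002
```

Request:
step_arm --newtons 20 --rows '[{"hand": 255,"tx": 0,"ty": 0,"tz": 0,"wx": 0,"wy": 0,"wz": 0},{"hand": 255,"tx": 0,"ty": 0,"tz": 0,"wx": 0,"wy": 0,"wz": 0},{"hand": 255,"tx": 0,"ty": 0,"tz": 0,"wx": 0,"wy": 0,"wz": 0},{"hand": 255,"tx": 0,"ty": 0,"tz": 0,"wx": 0,"wy": 0,"wz": 0},{"hand": 255,"tx": 0,"ty": 0,"tz": 0,"wx": 0,"wy": 0,"wz": 0},{"hand": 255,"tx": 0,"ty": 0,"tz": 0,"wx": 0,"wy": 0,"wz": 0}]'

```text
clock: 2.78
tool_pos: [0.6083, -0.058, 0.0112]
tcp_rot: [[-0.961, -0.277, 0.001], [-0.277, 0.961, 0.0], [-0.001, -0.0, -1.0]]
contact_force: [-1.4, 1.2, 4.2]
width: 0.736
```

Request:
step_arm --rows '[{"hand": 255,"tx": 0,"ty": 0,"tz": -0.01,"wx": 0,"wy": 0,"wz": 0},{"hand": 255,"tx": 0,"ty": 0,"tz": -0.04,"wx": 0,"wy": 0,"wz": 0},{"hand": 255,"tx": 0,"ty": 0,"tz": -0.08,"wx": 0,"wy": 0,"wz": 0},{"hand": 255,"tx": 0,"ty": 0,"tz": -0.11,"wx": 0,"wy": 0,"wz": 0},{"hand": 255,"tx": 0,"ty": 0,"tz": -0.13,"wx": 0,"wy": 0,"wz": 0},{"hand": 255,"tx": 0,"ty": 0,"tz": -0.13,"wx": 0,"wy": 0,"wz": 0},{"hand": 255,"tx": 0,"ty": 0,"tz": -0.13,"wx": 0,"wy": 0,"wz": 0}]'

```text
clock: 3.37
tool_pos: [0.6079, -0.0582, 0.1413]
tcp_rot: [[-0.961, -0.276, 0.002], [-0.276, 0.961, 0.001], [-0.002, 0.0, -1.0]]
contact_force: [-0.1, 0.4, -3.4]
width: 0.736
```

Run:
```python
from rig import bot, imaging
for i in range(6):
    s=bot.read_state(); r=s["tcp_rot"]; print(s["clock"],s["tool_pos"].round(4),s["joint_positions"].round(4),s["width"].round(3) if hasattr(s["width"],'round') else s["width"],s["contact_force"].round(2)); imaging.get_image("top")
```

```text
3.3667 [ 0.6079 -0.0582  0.1413] [ 1.6900e-01  4.2620e-01 -1.4250e-01 -7.0000e-04 -1.0004e+00 -1.4598e+00] 0.7356038981192804 [-0.07  0.44 -3.39]
3.4167 [ 0.6068 -0.0583  0.1395] [ 1.6900e-01  4.2800e-01 -1.4440e-01 -1.1000e-03 -1.0003e+00 -1.4598e+00] 0.7305690157824487 [-1.51 -0.37 -3.04]
3.4667 [ 0.6063 -0.0584  0.1385] [ 1.6900e-01  4.2910e-01 -1.4520e-01 -1.1000e-03 -1.0003e+00 -1.4598e+00] 0.734481885347497 [ 1.14  0.   -3.91]
3.5167 [ 0.6064 -0.0584  0.1381] [ 1.6900e-01  4.2980e-01 -1.4530e-01 -8.0000e-04 -1.0003e+00 -1.4598e+00] 0.7334812057761341 [-0.38  0.65 -2.82]
3.5667 [ 0.6066 -0.0584  0.1382] [ 1.6910e-01  4.3000e-01 -1.4490e-01 -5.0000e-04 -1.0003e+00 -1.4598e+00] 0.7365655821510039 [-0.23  0.31 -2.14]
3.6167 [ 0.6068 -0.0584  0.1383] [ 1.6910e-01  4.3010e-01 -1.4440e-01 -3.0000e-04 -1.0003e+00 -1.4598e+00] 0.7336542873016768 [ 0.44  0.01 -1.88]
```

```bash
echo '[0.6068,-0.0584,0.1383,0.28]'>cmd.json; python3 mv.py plan 0.5343 -0.2742 0.14 -0.131
```

```text
tx,ty,tz [0.1293, -0.1874, -0.0017] wz 0.411 rows>= 5.5
```

Request:
step_arm --rows '[{"hand": 255,"tx": 0.014,"ty": -0.02,"tz": -0.0017,"wx": 0,"wy": 0,"wz": 0.04},{"hand": 255,"tx": 0.034,"ty": -0.05,"tz": -0.0017,"wx": 0,"wy": 0,"wz": 0.11},{"hand": 255,"tx": 0.055,"ty": -0.08,"tz": -0.0017,"wx": 0,"wy": 0,"wz": 0.18},{"hand": 255,"tx": 0.076,"ty": -0.11,"tz": -0.0017,"wx": 0,"wy": 0,"wz": 0.25},{"hand": 255,"tx": 0.097,"ty": -0.14,"tz": -0.0017,"wx": 0,"wy": 0,"wz": 0.32},{"hand": 255,"tx": 0.117,"ty": -0.17,"tz": -0.0017,"wx": 0,"wy": 0,"wz": 0.38},{"hand": 255,"tx": 0.1293,"ty": -0.1874,"tz": -0.0017,"wx": 0,"wy": 0,"wz": 0.411},{"hand": 255,"tx": 0.1293,"ty": -0.1874,"tz": -0.0017,"wx": 0,"wy": 0,"wz": 0.411},{"hand": 255,"tx": 0.1293,"ty": -0.1874,"tz": -0.0017,"wx": 0,"wy": 0,"wz": 0.411},{"hand": 255,"tx": 0.1293,"ty": -0.1874,"tz": -0.0017,"wx": 0,"wy": 0,"wz": 0.411}]'

```text
clock: 4.5
tool_pos: [0.5354, -0.2739, 0.1414]
tcp_rot: [[-0.991, 0.13, -0.001], [0.13, 0.991, 0.0], [0.001, 0.0, -1.0]]
contact_force: [0.2, 1.0, -2.9]
width: 0.734
```

```bash
cat > look.py <<'E'
from ov import *
import sys
tag=sys.argv[1]
def look(bs,pts=(),tops=(400,160,80,100,5.5),sc=(200,90,110,100,5.5)):
    T=imaging.get_image("top"); S=imaging.get_image("scene"); np.save(f"{tag}_t.npy",T); np.save(f"{tag}_s.npy",S)
    s=bot.read_state(); r=s["tcp_rot"]; print(s["clock"],s["tool_pos"].round(4),"psi",round(np.arctan2(-r[0,1],r[1,1]),4),"F",s["contact_force"].round(2),"w",round(s["width"],3))
    crop("top",T,*tops,bs,f"pics/{tag}_t.png",pts); crop("scene",S,*sc,bs,f"pics/{tag}_s.png",pts)
E
cat > l1.py <<'E'
from look import *
s=bot.read_state(); p=s["tool_pos"]
yaw=-.131; c=p+np.array([np.cos(yaw),np.sin(yaw),0])*.0025
look([(box(.5368,-.2745,.072,-.131,.12,.064),.072),(box(c[0],c[1],p[2]-.011+.036,yaw,.12,.064),.036)])
E
python3 l1.py b
```

```text
4.6 [ 0.5358 -0.2732  0.1417] psi -0.1294 F [ 0.31 -0.16 -2.43] w 0.736
```

View pics/b_t.png

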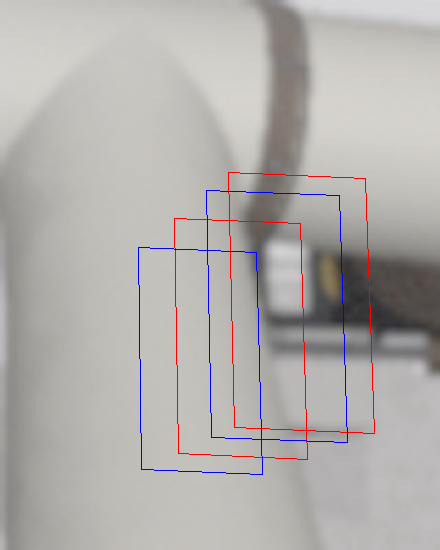

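View pics/b_s.png

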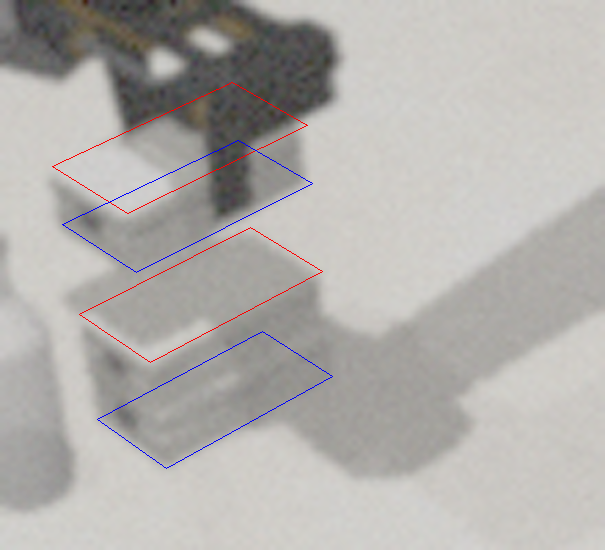

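Run:
```python
from ov import *
a=np.load("scene0.npy"); b=np.load("b_s.npy")
f=lambda im:np.clip((cv2.resize(im[120:185,185:275,::-1].astype(float),None,fx=7,fy=7,interpolation=cv2.INTER_CUBIC)-40)*1.7,0,255)
cv2.imwrite("pics/d1.png",f(a)); cv2.imwrite("pics/d2.png",f(b)); print(a.max())
```

```text
129[ WARN:0@0.395] global loadsave.cpp:1063 imwrite_ Unsupported depth image for selected encoder is fallbacked to CV_8U.
```

View pics/d1.png

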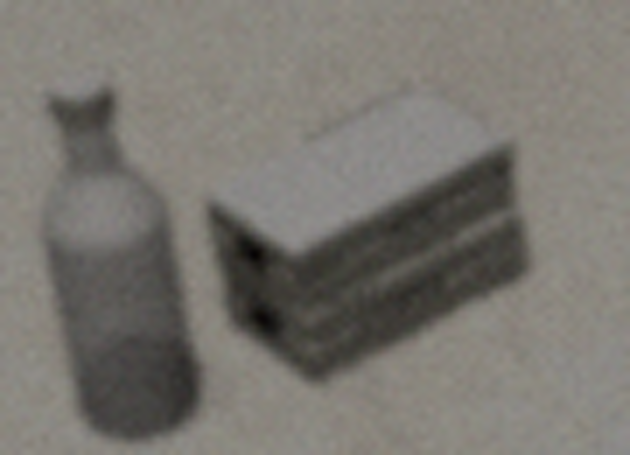

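View pics/d2.png

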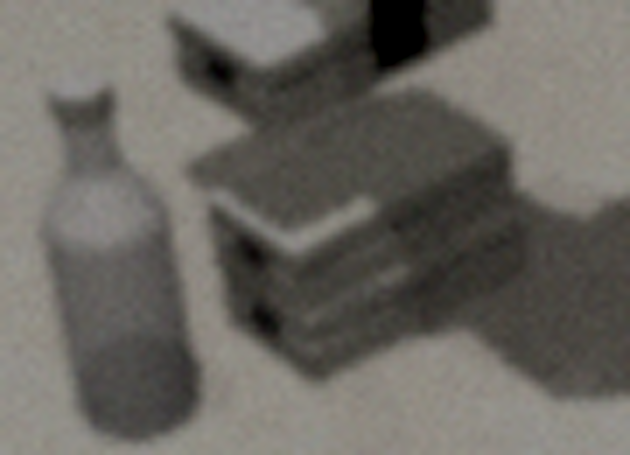

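Request:
step_arm --rows '[{"hand": 255,"tx": 0.0014,"ty": -0.0012,"tz": 0.015,"wx": 0,"wy": 0,"wz": 0.0016},{"hand": 255,"tx": 0.0014,"ty": -0.0012,"tz": 0.03,"wx": 0,"wy": 0,"wz": 0.0016},{"hand": 255,"tx": 0.0014,"ty": -0.0012,"tz": 0.045,"wx": 0,"wy": 0,"wz": 0.0016},{"hand": 255,"tx": 0.0014,"ty": -0.0012,"tz": 0.054,"wx": 0,"wy": 0,"wz": 0.0016},{"hand": 255,"tx": 0.0014,"ty": -0.0012,"tz": 0.054,"wx": 0,"wy": 0,"wz": 0.0016},{"hand": 255,"tx": 0.0014,"ty": -0.0012,"tz": 0.054,"wx": 0,"wy": 0,"wz": 0.0016}]'

```text
clock: 5.1
tool_pos: [0.5343, -0.2746, 0.0879]
tcp_rot: [[-0.991, 0.131, -0.001], [0.131, 0.991, -0.0], [0.001, -0.0, -1.0]]
contact_force: [0.7, -0.4, -1.4]
width: 0.733
```

```bash
python3 l1.py e
python3 - <<'E'
from ov import *
for k,n,(x,y,w,h) in (("e_s","scene",(185,110,90,75)),("e_t","top",(400,185,90,75))):
    im=np.load(k+".npy")
    cv2.imwrite(f"pics/{k}2.png",np.clip((cv2.resize(im[y:y+h,x:x+w,::-1].astype(float),None,fx=7,fy=7,interpolation=cv2.INTER_CUBIC)-25)*1.9,0,255).astype(np.uint8))
E
```

```text
5.2 [ 0.5349 -0.2751  0.0891] psi -0.1315 F [ 0.32  0.96 -2.  ] w 0.737
```

View pics/e_s2.png

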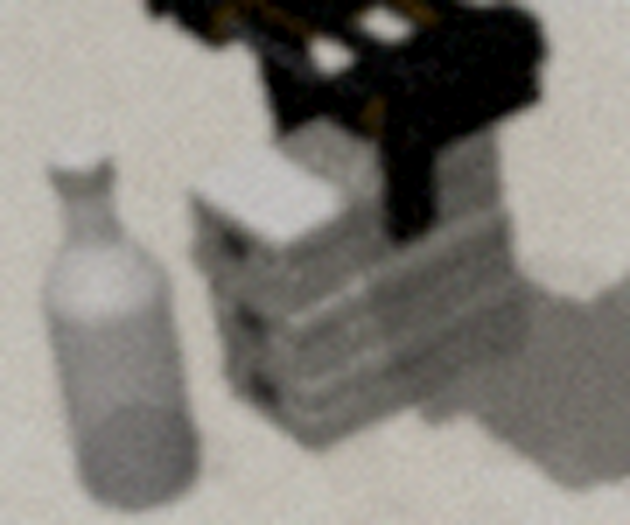

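View pics/e_t2.png

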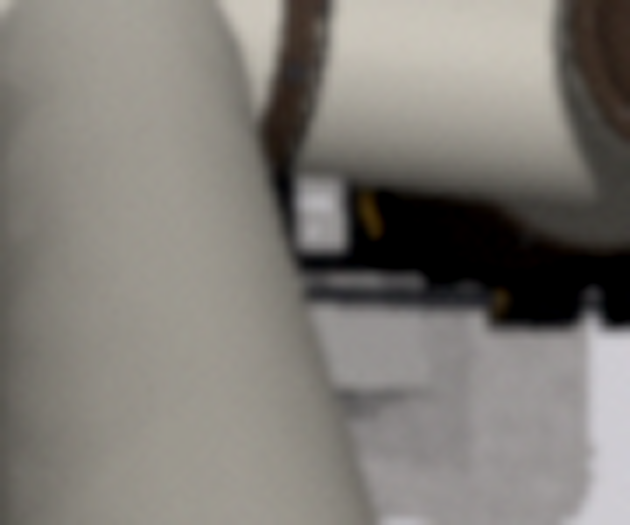

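Request:
step_arm --rows '[{"hand": 255,"tx": 0,"ty": 0.0003,"tz": 0.002,"wx": 0,"wy": 0,"wz": 0},{"hand": 255,"tx": 0,"ty": 0.0003,"tz": 0.004,"wx": 0,"wy": 0,"wz": 0},{"hand": 255,"tx": 0,"ty": 0.0003,"tz": 0.005,"wx": 0,"wy": 0,"wz": 0},{"hand": 255,"tx": 0,"ty": 0.0003,"tz": 0.005,"wx": 0,"wy": 0,"wz": 0},{"hand": 255,"tx": 0,"ty": 0.0003,"tz": 0.005,"wx": 0,"wy": 0,"wz": 0}]'

```text
clock: 5.62
tool_pos: [0.5341, -0.2749, 0.0832]
tcp_rot: [[-0.991, 0.132, 0.0], [0.132, 0.991, -0.0], [-0.0, -0.0, -1.0]]
contact_force: [-0.5, -0.1, -2.1]
width: 0.736
```

Request:
step_arm --rows '[{"hand": 255,"tx": 0,"ty": 0,"tz": 0.0007,"wx": 0,"wy": 0,"wz": 0},{"hand": 255,"tx": 0,"ty": 0,"tz": 0.0012,"wx": 0,"wy": 0,"wz": 0},{"hand": 255,"tx": 0,"ty": 0,"tz": 0.0012,"wx": 0,"wy": 0,"wz": 0}]'

```text
clock: 5.87
tool_pos: [0.5341, -0.2749, 0.0832]
tcp_rot: [[-0.991, 0.132, 0.001], [0.132, 0.991, -0.0], [-0.001, -0.0, -1.0]]
contact_force: [-1.7, 0.5, 5.3]
width: 0.739
```

Request:
step_arm --rows '[{"hand": 60,"tx": 0,"ty": 0,"tz": 0,"wx": 0,"wy": 0,"wz": 0},{"hand": 30,"tx": 0,"ty": 0,"tz": 0,"wx": 0,"wy": 0,"wz": 0},{"hand": 0,"tx": 0,"ty": 0,"tz": 0,"wx": 0,"wy": 0,"wz": 0},{"hand": 0,"tx": 0,"ty": 0,"tz": 0,"wx": 0,"wy": 0,"wz": 0},{"hand": 0,"tx": 0,"ty": 0,"tz": -0.02,"wx": 0,"wy": 0,"wz": 0},{"hand": 0,"tx": 0,"ty": 0,"tz": -0.05,"wx": 0,"wy": 0,"wz": 0},{"hand": 0,"tx": 0,"ty": 0,"tz": -0.08,"wx": 0,"wy": 0,"wz": 0},{"hand": 0,"tx": 0,"ty": 0,"tz": -0.08,"wx": 0,"wy": 0,"wz": 0}]'

```text
clock: 6.53
tool_pos: [0.5377, -0.2765, 0.1686]
tcp_rot: [[-0.991, 0.131, 0.012], [0.131, 0.991, -0.005], [-0.012, -0.004, -1.0]]
contact_force: [0.2, -0.2, 0.9]
width: 1.003
```

```bash
echo '[0.5343,-0.2749,0.1628,-0.1315]'>cmd.json; python3 mv.py plan 0.588 0.0744 0.10 0.1965
```

```text
tx,ty,tz [-0.0074, 0.3533, 0.0628] wz -0.328 rows>= 8.6
```

Request:
step_arm --rows '[{"hand": 0,"tx": -0.0008,"ty": 0.03,"tz": 0.006,"wx": 0,"wy": 0,"wz": -0.03},{"hand": 0,"tx": -0.0015,"ty": 0.07,"tz": 0.012,"wx": 0,"wy": 0,"wz": -0.07},{"hand": 0,"tx": -0.0023,"ty": 0.11,"tz": 0.018,"wx": 0,"wy": 0,"wz": -0.11},{"hand": 0,"tx": -0.0031,"ty": 0.15,"tz": 0.024,"wx": 0,"wy": 0,"wz": -0.15},{"hand": 0,"tx": -0.0039,"ty": 0.19,"tz": 0.03,"wx": 0,"wy": 0,"wz": -0.19},{"hand": 0,"tx": -0.0047,"ty": 0.23,"tz": 0.036,"wx": 0,"wy": 0,"wz": -0.23},{"hand": 0,"tx": -0.0055,"ty": 0.27,"tz": 0.044,"wx": 0,"wy": 0,"wz": -0.27},{"hand": 0,"tx": -0.0064,"ty": 0.31,"tz": 0.052,"wx": 0,"wy": 0,"wz": -0.3},{"hand": 0,"tx": -0.0074,"ty": 0.34,"tz": 0.06,"wx": 0,"wy": 0,"wz": -0.328},{"hand": 0,"tx": -0.0074,"ty": 0.3533,"tz": 0.0628,"wx": 0,"wy": 0,"wz": -0.328}]'

```text
clock: 7.37
tool_pos: [0.5882, 0.0779, 0.0977]
tcp_rot: [[-0.98, -0.198, -0.001], [-0.198, 0.98, -0.0], [0.001, 0.0, -1.0]]
contact_force: [-0.1, -0.5, 0.1]
width: 0.998
```

Request:
step_arm --rows '[{"hand": 0,"tx": 0,"ty": 0,"tz": 0,"wx": 0,"wy": 0,"wz": 0},{"hand": 0,"tx": 0,"ty": 0,"tz": 0,"wx": 0,"wy": 0,"wz": 0},{"hand": 0,"tx": 0,"ty": 0,"tz": 0,"wx": 0,"wy": 0,"wz": 0}]'

```text
clock: 7.62
tool_pos: [0.5879, 0.0735, 0.0992]
tcp_rot: [[-0.981, -0.193, -0.0], [-0.193, 0.981, -0.0], [0.0, -0.0, -1.0]]
contact_force: [-0.2, 0.0, -0.1]
width: 0.993
```

```bash
cat > l2.py <<'E'
from look import *
p=bot.read_state()["tool_pos"]
look([(box(.5368,-.2745,.108,-.131,.12,.064),.108),(box(.588,.0744,.03,.1965,.088,.052),.03)],[p],(270,150,200,110,4),(180,90,180,145,4))
E
python3 l2.py g
```

```text
7.7167 [0.588  0.073  0.0995] psi 0.1935 F [ 0.39 -0.49  0.09] w 0.999
```

View pics/g_t.png

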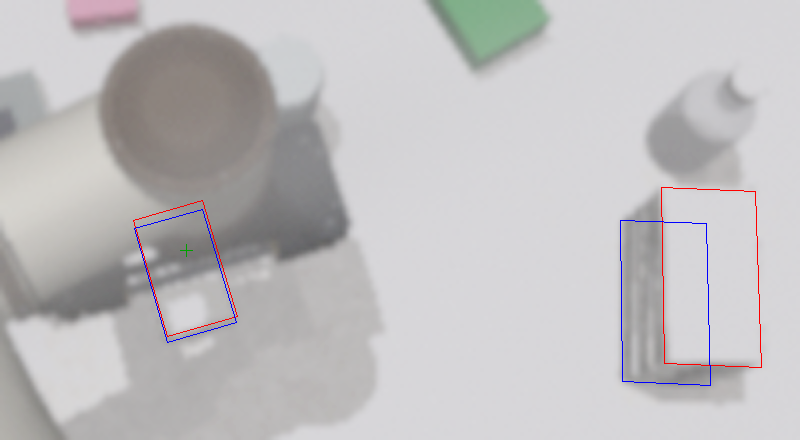

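View pics/g_s.png

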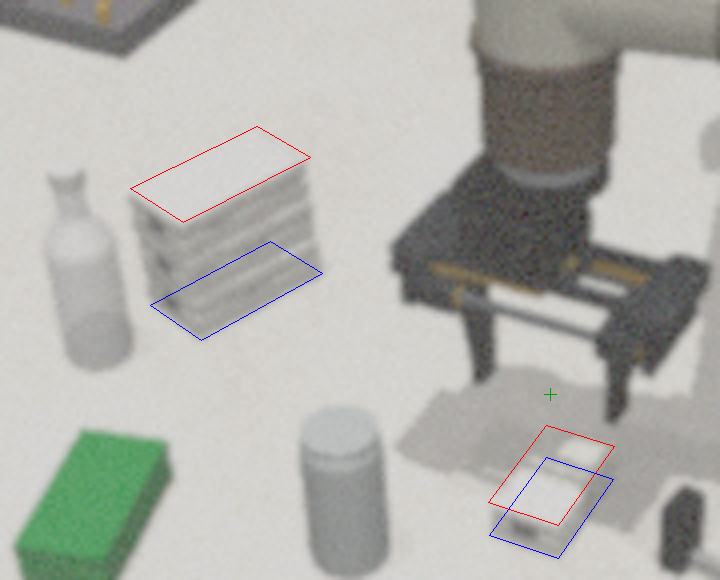

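Request:
step_arm --rows '[{"hand": 0,"tx": 0,"ty": 0.0014,"tz": 0.03,"wx": 0,"wy": 0,"wz": -0.003},{"hand": 0,"tx": 0,"ty": 0.0014,"tz": 0.06,"wx": 0,"wy": 0,"wz": -0.003},{"hand": 0,"tx": 0,"ty": 0.0014,"tz": 0.08,"wx": 0,"wy": 0,"wz": -0.003},{"hand": 0,"tx": 0,"ty": 0.0014,"tz": 0.091,"wx": 0,"wy": 0,"wz": -0.003},{"hand": 0,"tx": 0,"ty": 0.0014,"tz": 0.091,"wx": 0,"wy": 0,"wz": -0.003},{"hand": 0,"tx": 0,"ty": 0.0014,"tz": 0.091,"wx": 0,"wy": 0,"wz": -0.003},{"hand": 0,"tx": 0,"ty": 0.0014,"tz": 0.091,"wx": 0,"wy": 0,"wz": -0.003}]'

```text
clock: 8.3
tool_pos: [0.5891, 0.0757, 0.0096]
tcp_rot: [[-0.98, -0.197, 0.003], [-0.197, 0.98, 0.001], [-0.003, 0.0, -1.0]]
contact_force: [0.8, 0.4, -0.3]
width: 1.002
```

Request:
step_arm --newtons 20 --rows '[{"hand": 255,"tx": 0,"ty": 0,"tz": 0,"wx": 0,"wy": 0,"wz": 0},{"hand": 255,"tx": 0,"ty": 0,"tz": 0,"wx": 0,"wy": 0,"wz": 0},{"hand": 255,"tx": 0,"ty": 0,"tz": 0,"wx": 0,"wy": 0,"wz": 0},{"hand": 255,"tx": 0,"ty": 0,"tz": 0,"wx": 0,"wy": 0,"wz": 0},{"hand": 255,"tx": 0,"ty": 0,"tz": 0,"wx": 0,"wy": 0,"wz": 0},{"hand": 255,"tx": 0,"ty": 0,"tz": 0,"wx": 0,"wy": 0,"wz": 0}]'

```text
clock: 8.8
tool_pos: [0.5878, 0.0758, 0.0082]
tcp_rot: [[-0.98, -0.197, 0.0], [-0.197, 0.98, 0.0], [-0.0, 0.0, -1.0]]
contact_force: [-0.1, 1.4, 0.2]
width: 0.632
```

```bash
python3 mv.py show
python3 - <<'E'
from ov import *
im=np.load("g_t.npy"); x,y,w,h=415,185,60,75
cv2.imwrite("pics/g_t2.png",np.clip((cv2.resize(im[y:y+h,x:x+w,::-1].astype(float),None,fx=8,fy=8,interpolation=cv2.INTER_CUBIC)-70)*2.4,0,255).astype(np.uint8))
im=np.load("g_s.npy"); x,y,w,h=205,110,65,75
cv2.imwrite("pics/g_s2.png",np.clip((cv2.resize(im[y:y+h,x:x+w,::-1].astype(float),None,fx=8,fy=8,interpolation=cv2.INTER_CUBIC)-25)*2,0,255).astype(np.uint8))
E
```

```text
t 8.8 pos [0.5878 0.0758 0.0082] psi 0.1986 cmd [ 0.5343 -0.2749  0.1628 -0.1315] F [-0.13  1.41  0.24] w 0.6315
```

View pics/g_t2.png

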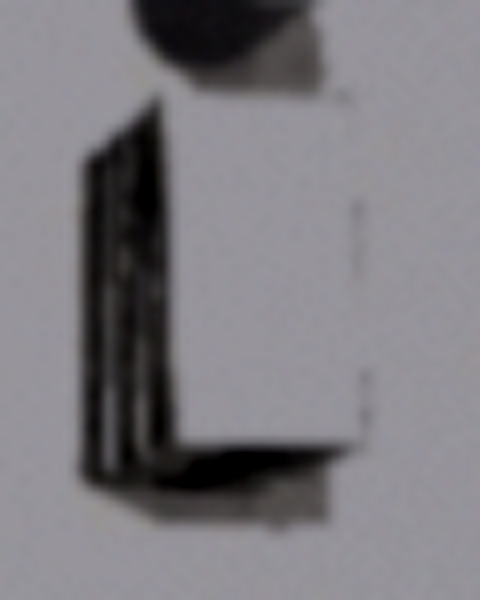

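View pics/g_s2.png

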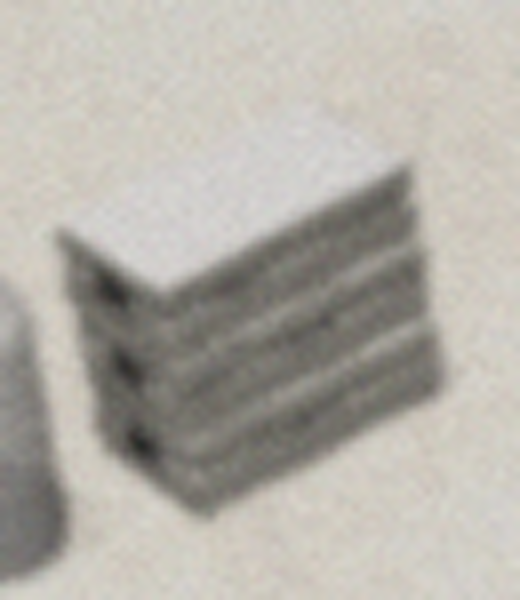

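Request:
step_arm --rows '[{"hand": 255,"tx": 0,"ty": 0,"tz": 0,"wx": 0,"wy": 0,"wz": 0},{"hand": 255,"tx": 0,"ty": 0,"tz": 0,"wx": 0,"wy": 0,"wz": 0},{"hand": 255,"tx": 0,"ty": 0,"tz": 0,"wx": 0,"wy": 0,"wz": 0}]'

```text
clock: 9.05
tool_pos: [0.5878, 0.0758, 0.0082]
tcp_rot: [[-0.98, -0.197, 0.0], [-0.197, 0.98, 0.0], [-0.0, 0.0, -1.0]]
contact_force: [-0.7, 1.0, 1.9]
width: 0.593
```

```bash
python3 mv.py show
python3 - <<'E'
from h import *
np.set_printoptions(precision=4,suppress=True)
g=lambda X,Y:np.array([415+(X+.5)/8-.5,185+(Y+.5)/8-.5])
t=[g(160,95),g(352,97),g(368,448),g(178,448)]
f=lambda q:(proj("top",box(q[0],q[1],.108,q[2],.12,.064))-t).ravel()
r=least_squares(f,[.53,-.27,0]); print(r.x,r.fun.round(1))
h=lambda X,Y:np.array([205+(X+.5)/8-.5,110+(Y+.5)/8-.5])
for n,zz,tt in (("large",.108,[h(170,292),h(58,232),None,h(412,162)]),("col bottom",0.,[h(208,515),h(100,440),None,h(442,390)])):
    ids=[i for i in range(4) if tt[i] is not None]
    f=lambda q:np.concatenate([proj("scene",box(q[0],q[1],zz,q[2],.12,.064)[i])[0]-tt[i] for i in ids])
    r=least_squares(f,[.53,-.27,0]); print(n,r.x,r.fun.round(1))
E
```

```text
t 9.05 pos [0.5878 0.0758 0.0082] psi 0.1985 cmd [ 0.5343 -0.2749  0.1628 -0.1315] F [-0.69  1.01  1.88] w 0.593
[ 0.5376 -0.2757 -0.1061] [ 0.1 -0.1 -0.3 -0.   0.3  0.3 -0.1 -0.1]
large [ 0.5423 -0.272  -0.0801] [-0.   0.5 -0.2 -0.2  0.2 -0.4]
col bottom [ 0.5345 -0.2758 -0.1435] [-0.7  0.1  0.3  0.5  0.4 -0.7]
```

Request:
step_arm --rows '[{"hand": 255,"tx": 0,"ty": 0,"tz": -0.01,"wx": 0,"wy": 0,"wz": 0},{"hand": 255,"tx": 0,"ty": 0,"tz": -0.04,"wx": 0,"wy": 0,"wz": 0},{"hand": 255,"tx": 0,"ty": 0,"tz": -0.08,"wx": 0,"wy": 0,"wz": 0},{"hand": 255,"tx": 0,"ty": 0,"tz": -0.12,"wx": 0,"wy": 0,"wz": 0},{"hand": 255,"tx": 0,"ty": 0,"tz": -0.15,"wx": 0,"wy": 0,"wz": 0},{"hand": 255,"tx": 0,"ty": 0,"tz": -0.165,"wx": 0,"wy": 0,"wz": 0},{"hand": 255,"tx": 0,"ty": 0,"tz": -0.165,"wx": 0,"wy": 0,"wz": 0},{"hand": 255,"tx": 0,"ty": 0,"tz": -0.165,"wx": 0,"wy": 0,"wz": 0},{"hand": 255,"tx": 0,"ty": 0,"tz": -0.165,"wx": 0,"wy": 0,"wz": 0}]'

```text
clock: 9.8
tool_pos: [0.5863, 0.0754, 0.1714]
tcp_rot: [[-0.98, -0.197, -0.004], [-0.197, 0.98, -0.0], [0.004, 0.0, -1.0]]
contact_force: [-0.2, 0.8, -1.1]
width: 0.598
```

```bash
echo '[0.5878,0.0758,0.1732,0.1985]'>cmd.json; python3 mv.py show; python3 mv.py plan 0.5371 -0.2754 0.17 -0.122
```

```text
t 9.8 pos [0.5863 0.0754 0.1714] psi 0.1979 cmd [0.5878 0.0758 0.1732 0.1985] F [-0.16  0.76 -1.11] w 0.5975
tx,ty,tz [0.119, -0.3343, 0.0032] wz 0.3205 rows>= 8.5
```

Request:
step_arm --rows '[{"hand": 255,"tx": 0.0105,"ty": -0.03,"tz": 0.0,"wx": 0,"wy": 0,"wz": 0.03},{"hand": 255,"tx": 0.025,"ty": -0.07,"tz": 0.0,"wx": 0,"wy": 0,"wz": 0.06},{"hand": 255,"tx": 0.039,"ty": -0.11,"tz": 0.0,"wx": 0,"wy": 0,"wz": 0.1},{"hand": 255,"tx": 0.053,"ty": -0.15,"tz": 0.0,"wx": 0,"wy": 0,"wz": 0.14},{"hand": 255,"tx": 0.067,"ty": -0.19,"tz": 0.0,"wx": 0,"wy": 0,"wz": 0.18},{"hand": 255,"tx": 0.081,"ty": -0.23,"tz": 0.0,"wx": 0,"wy": 0,"wz": 0.22},{"hand": 255,"tx": 0.095,"ty": -0.265,"tz": 0.001,"wx": 0,"wy": 0,"wz": 0.26},{"hand": 255,"tx": 0.105,"ty": -0.295,"tz": 0.002,"wx": 0,"wy": 0,"wz": 0.29},{"hand": 255,"tx": 0.114,"ty": -0.32,"tz": 0.003,"wx": 0,"wy": 0,"wz": 0.31},{"hand": 255,"tx": 0.119,"ty": -0.3343,"tz": 0.0032,"wx": 0,"wy": 0,"wz": 0.3205}]'

```text
clock: 10.63
tool_pos: [0.5347, -0.2779, 0.1668]
tcp_rot: [[-0.992, 0.126, -0.006], [0.126, 0.992, 0.001], [0.006, 0.001, -1.0]]
contact_force: [-0.1, 0.7, -2.7]
width: 0.597
```

Request:
step_arm --rows '[{"hand": 255,"tx": 0,"ty": 0,"tz": 0,"wx": 0,"wy": 0,"wz": 0},{"hand": 255,"tx": 0,"ty": 0,"tz": 0.01,"wx": 0,"wy": 0,"wz": 0},{"hand": 255,"tx": 0,"ty": 0,"tz": 0.025,"wx": 0,"wy": 0,"wz": 0},{"hand": 255,"tx": 0,"ty": 0,"tz": 0.04,"wx": 0,"wy": 0,"wz": 0},{"hand": 255,"tx": 0,"ty": 0,"tz": 0.046,"wx": 0,"wy": 0,"wz": 0},{"hand": 255,"tx": 0,"ty": 0,"tz": 0.046,"wx": 0,"wy": 0,"wz": 0},{"hand": 255,"tx": 0,"ty": 0,"tz": 0.046,"wx": 0,"wy": 0,"wz": 0},{"hand": 255,"tx": 0,"ty": 0,"tz": 0.046,"wx": 0,"wy": 0,"wz": 0}]'

```text
clock: 11.3
tool_pos: [0.5377, -0.2751, 0.1244]
tcp_rot: [[-0.993, 0.121, 0.001], [0.121, 0.993, -0.001], [-0.001, -0.0, -1.0]]
contact_force: [0.5, -0.9, -0.9]
width: 0.6
```

```bash
python3 mv.py show
cat > l3.py <<'E'
from look import *
p=bot.read_state()["tool_pos"]
look([(box(.5371,-.2754,.108,-.12,.12,.064),.036),(box(p[0],p[1],p[2]-.0082+.03,-.122,.088,.052),.03)],[p],(400,160,80,100,5.5),(195,85,90,100,6))
E
python3 l3.py i
```

```text
t 11.3 pos [ 0.5377 -0.2751  0.1244] psi -0.1208 cmd [0.5878 0.0758 0.1732 0.1985] F [ 0.55 -0.88 -0.95] w 0.6005
11.4 [ 0.5377 -0.2754  0.1248] psi -0.1214 F [ 0.14  0.41 -2.04] w 0.593
```

View pics/i_s.png

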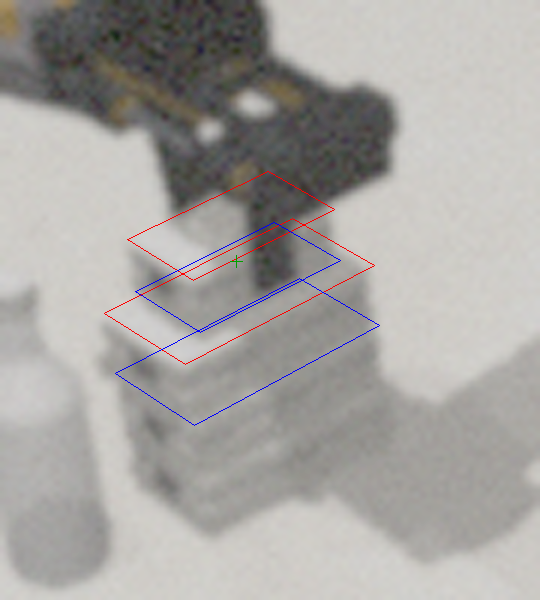

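Request:
step_arm --rows '[{"hand": 255,"tx": 0,"ty": 0,"tz": 0.003,"wx": 0,"wy": 0,"wz": 0},{"hand": 255,"tx": 0,"ty": 0,"tz": 0.006,"wx": 0,"wy": 0,"wz": 0},{"hand": 255,"tx": 0,"ty": 0,"tz": 0.0075,"wx": 0,"wy": 0,"wz": 0},{"hand": 255,"tx": 0,"ty": 0,"tz": 0.0085,"wx": 0,"wy": 0,"wz": 0},{"hand": 255,"tx": 0,"ty": 0,"tz": 0.0085,"wx": 0,"wy": 0,"wz": 0},{"hand": 255,"tx": 0,"ty": 0,"tz": 0.0085,"wx": 0,"wy": 0,"wz": 0}]'

```text
clock: 11.9
tool_pos: [0.537, -0.2755, 0.1162]
tcp_rot: [[-0.993, 0.121, 0.0], [0.121, 0.993, -0.0], [-0.0, -0.0, -1.0]]
contact_force: [-1.3, 2.5, 4.5]
width: 0.593
```

Contact at the expected height (0.1162). Release and rise.

Request:
step_arm --rows '[{"hand": 80,"tx": 0,"ty": 0,"tz": 0,"wx": 0,"wy": 0,"wz": 0},{"hand": 40,"tx": 0,"ty": 0,"tz": 0,"wx": 0,"wy": 0,"wz": 0},{"hand": 0,"tx": 0,"ty": 0,"tz": 0,"wx": 0,"wy": 0,"wz": 0},{"hand": 0,"tx": 0,"ty": 0,"tz": 0,"wx": 0,"wy": 0,"wz": 0},{"hand": 0,"tx": 0,"ty": 0,"tz": 0,"wx": 0,"wy": 0,"wz": 0},{"hand": 0,"tx": 0,"ty": 0,"tz": -0.02,"wx": 0,"wy": 0,"wz": 0},{"hand": 0,"tx": 0,"ty": 0,"tz": -0.05,"wx": 0,"wy": 0,"wz": 0},{"hand": 0,"tx": 0,"ty": 0,"tz": -0.08,"wx": 0,"wy": 0,"wz": 0},{"hand": 0,"tx": 0,"ty": 0,"tz": -0.08,"wx": 0,"wy": 0,"wz": 0}]'

```text
clock: 12.65
tool_pos: [0.5405, -0.2771, 0.2023]
tcp_rot: [[-0.993, 0.12, 0.012], [0.12, 0.993, -0.005], [-0.012, -0.004, -1.0]]
contact_force: [0.2, -0.7, 1.6]
width: 0.996
```

```bash
python3 - <<'E'
from ov import *
np.set_printoptions(precision=4,suppress=True)
c2=lambda X,Y:np.array([150+(X+.5)/5-.5,190+(Y+.5)/5-.5])
t=[c2(78,200),c2(505,148),c2(510,228),c2(88,282)]
# box x = pull; corners order (+x,+y),(+x,-y),(-x,-y),(-x,+y); pull ~ -world y, gauge +y ~ +world x
tt=[t[1],t[2],t[3],t[0]]
def gb(q,z=.036): 
    b=box(0,0,z,q[2],.24,.05); return b+np.array([q[0],q[1],0])
f=lambda q:(proj("top",gb(q))-tt).ravel()
r=least_squares(f,[.57,.38,-1.5]); q=r.x; print("centre,yaw",q,r.fun.round(1))
a=np.array([np.cos(q[2]),np.sin(q[2])]); n=np.array([-a[1],a[0]]); o=q[:2]+a*.12
print("front",o,"axis",a)
def g(p): p=np.array(p)[:2]-o; return p@a,p@n
for nm,p in (("handle",(.5818,.1755)),("pointer",(.5683,.4611)),("mark",(.5833,.3365))): print(nm,g(p))
s1=tri([("top",c2(125,233))],.036)[0]; s2=tri([("top",c2(480,185))],.036)[0]; d=(s2-s1)/np.linalg.norm(s2-s1); print("slot dir",d,"yaw",np.arctan2(d[1],d[0]),g(s1),g(s2))
P=lambda x,y,z:np.array([*(o+a*x+n*y),z])
pts=[P(0,0,.036),P(-.24,0,.036),P(.085,0,.060),P(.085,0,.004),P(g((.5683,.4611))[0],0,.049),P(g((.5833,.3365))[0],0,.036)]
crop("top",np.load("top0.npy"),150,190,150,100,5,[(gb(q),.036)],"pics/q1.png",pts)
crop("scene",np.load("scene0.npy"),330,190,160,110,5,[(gb(q),.036)],"pics/q2.png",pts)
E
cat > l4.py <<'E'
from look import *
look([(box(.5371,-.2754,.108,-.12,.12,.064),.108),(box(.537,-.2755,.138,-.122,.088,.052),.03)],[],(400,160,80,100,5.5),(195,75,90,100,6))
E
python3 l4.py j
```

```text
centre,yaw [ 0.5684  0.3803 -1.5334] [-0.4 -0.7  0.3  0.6 -0.5  0.6  0.6 -0.5]
front [0.5729 0.2604] axis [ 0.0373 -0.9993]
handle (np.float64(0.08515679850120463), np.float64(0.005714242945987998))
pointer (np.float64(-0.20074813525645172), np.float64(0.0028895565863821765))
mark (np.float64(-0.07567487125968497), np.float64(0.013225834117248383))
slot dir [ 0.0468 -0.9989] yaw -1.5239894177038618 (np.float64(-0.2164439200481362), np.float64(0.0015419471303616406)) (np.float64(-0.015147187714442765), np.float64(0.0034447909259014363))
12.75 [ 0.5377 -0.2756  0.1968] psi -0.1221 F [ 0.43 -0.81  0.01] w 0.999
```

View pics/q1.png

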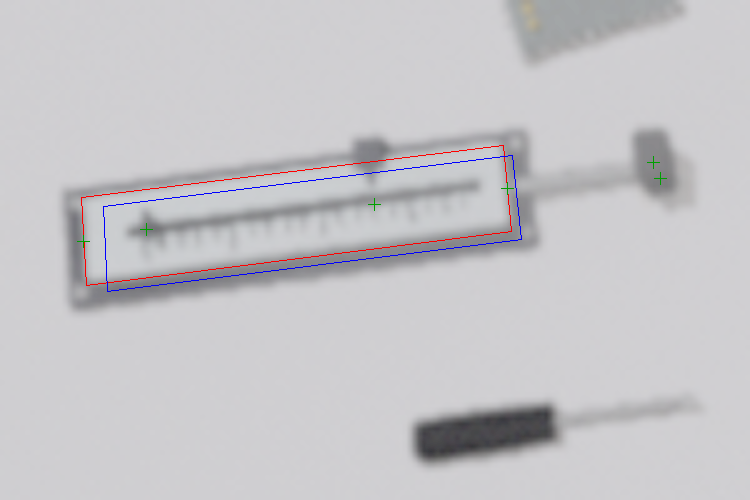

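View pics/q2.png

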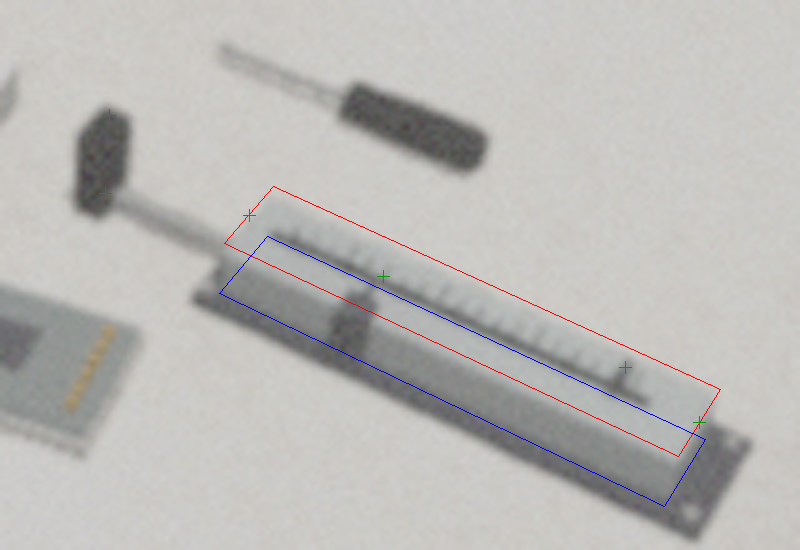

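View pics/j_s.png

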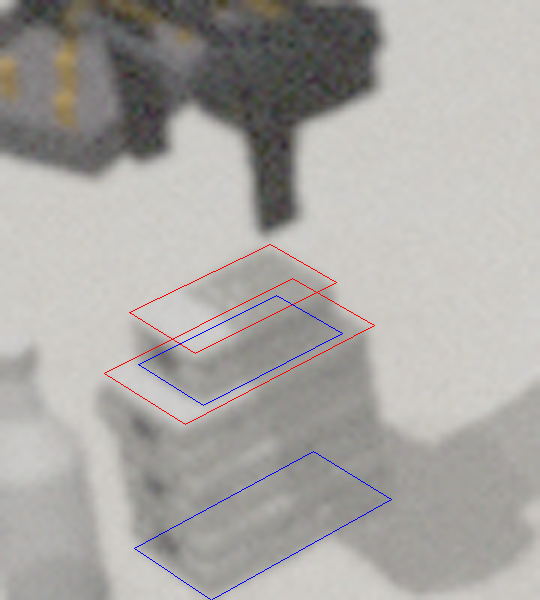

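```bash
echo '[0.5377,-0.2756,0.1968,-0.1221]'>cmd.json; python3 mv.py plan 0.5818 0.1755 0.11 0.047
```

```text
tx,ty,tz [0.0112, 0.4531, 0.0868] wz -0.1691 rows>= 11.1
```

Request:
step_arm --rows '[{"hand": 0,"tx": 0.001,"ty": 0.04,"tz": 0,"wx": 0,"wy": 0,"wz": -0.02},{"hand": 0,"tx": 0.002,"ty": 0.08,"tz": 0,"wx": 0,"wy": 0,"wz": -0.04},{"hand": 0,"tx": 0.003,"ty": 0.12,"tz": 0,"wx": 0,"wy": 0,"wz": -0.06},{"hand": 0,"tx": 0.004,"ty": 0.16,"tz": 0,"wx": 0,"wy": 0,"wz": -0.08},{"hand": 0,"tx": 0.005,"ty": 0.2,"tz": 0.01,"wx": 0,"wy": 0,"wz": -0.1},{"hand": 0,"tx": 0.006,"ty": 0.24,"tz": 0.02,"wx": 0,"wy": 0,"wz": -0.12},{"hand": 0,"tx": 0.007,"ty": 0.28,"tz": 0.03,"wx": 0,"wy": 0,"wz": -0.13},{"hand": 0,"tx": 0.008,"ty": 0.32,"tz": 0.04,"wx": 0,"wy": 0,"wz": -0.15},{"hand": 0,"tx": 0.009,"ty": 0.36,"tz": 0.05,"wx": 0,"wy": 0,"wz": -0.16},{"hand": 0,"tx": 0.01,"ty": 0.4,"tz": 0.07,"wx": 0,"wy": 0,"wz": -0.1691}]'

```text
clock: 13.58
tool_pos: [0.5756, 0.1223, 0.1263]
tcp_rot: [[-0.999, -0.048, 0.001], [-0.048, 0.999, 0.0], [-0.001, 0.0, -1.0]]
contact_force: [2.7, -0.9, 0.4]
width: 1.001
```

Request:
step_arm --rows '[{"hand": 0,"tx": 0.0012,"ty": 0.0531,"tz": 0.0168,"wx": 0,"wy": 0,"wz": 0},{"hand": 0,"tx": 0.0101,"ty": 0.0521,"tz": 0.0168,"wx": 0,"wy": 0,"wz": 0},{"hand": 0,"tx": 0.0101,"ty": 0.0521,"tz": 0.0168,"wx": 0,"wy": 0,"wz": 0},{"hand": 0,"tx": 0.0101,"ty": 0.0521,"tz": 0.0168,"wx": 0,"wy": 0,"wz": 0},{"hand": 0,"tx": 0.0101,"ty": 0.0521,"tz": 0.0168,"wx": 0,"wy": 0,"wz": 0}]'

```text
clock: 14.0
tool_pos: [0.5628, 0.1709, 0.1094]
tcp_rot: [[-0.999, -0.047, -0.001], [-0.047, 0.999, -0.001], [0.001, -0.001, -1.0]]
contact_force: [-1.3, 0.0, 0.7]
width: 1.001
```

```bash
cat > l5.py <<'E'
from look import *
p=bot.read_state()["tool_pos"]
look([(box(.5371,-.2754,.108,-.12,.12,.064),.108),(box(.537,-.2755,.138,-.122,.088,.052),.03)],[p,[.5818,.1755,.06]],(415,175,70,80,7),(330,100,120,150,4))
E
python3 l5.py m
python3 - <<'E'
from ov import *
crop("top",np.load("m_t.npy"),150,140,190,140,4,[],"pics/m_t2.png",[[.5818,.1755,.06]])
E
```

```text
14.1 [0.5633 0.1705 0.1101] psi 0.0455 F [-0.24 -0.09 -0.69] w 0.998
```

View pics/m_t.png

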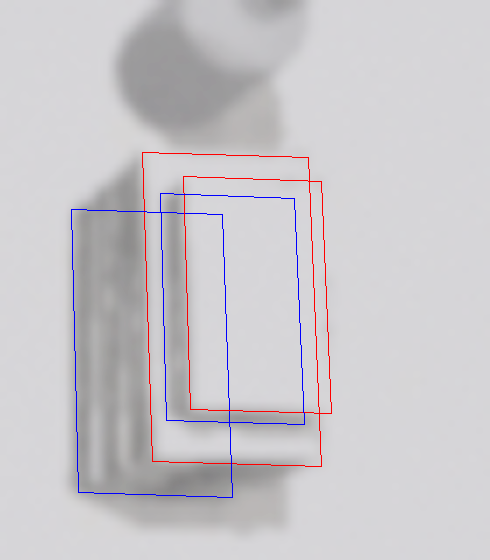

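View pics/m_s.png

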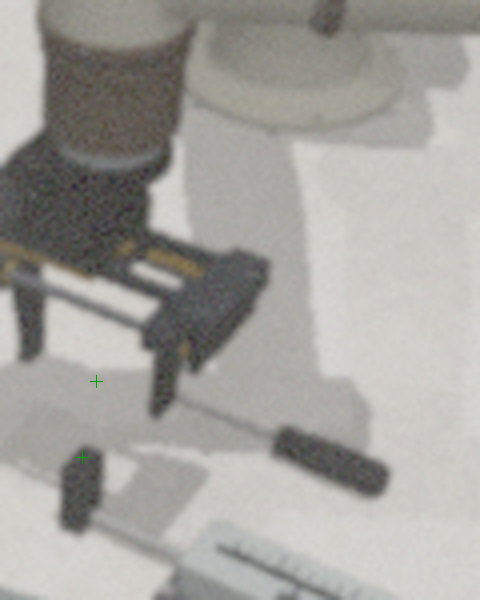

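View pics/m_t2.png

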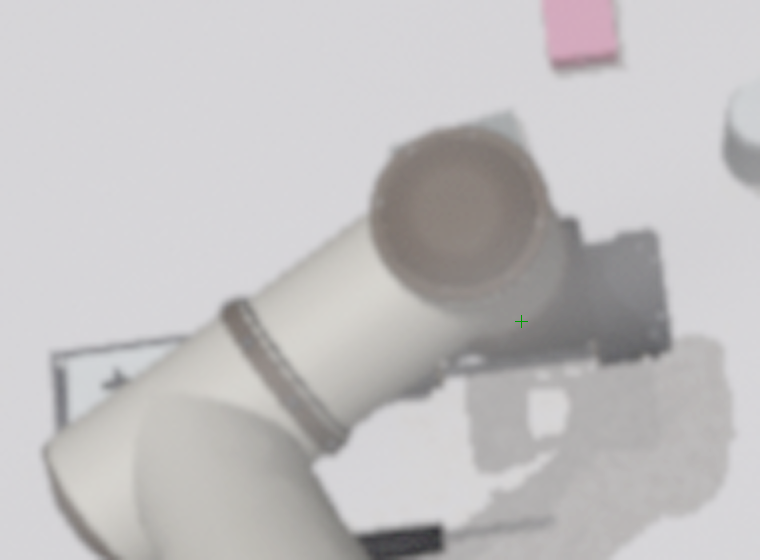

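Request:
step_arm --rows '[{"hand": 0,"tx": -0.0187,"ty": 0.0041,"tz": 0,"wx": 0,"wy": 0,"wz": -0.001},{"hand": 0,"tx": -0.0187,"ty": 0.0041,"tz": 0.02,"wx": 0,"wy": 0,"wz": -0.001},{"hand": 0,"tx": -0.0187,"ty": 0.0041,"tz": 0.045,"wx": 0,"wy": 0,"wz": -0.001},{"hand": 0,"tx": -0.0187,"ty": 0.0041,"tz": 0.065,"wx": 0,"wy": 0,"wz": -0.001},{"hand": 0,"tx": -0.0187,"ty": 0.0041,"tz": 0.08,"wx": 0,"wy": 0,"wz": -0.001},{"hand": 0,"tx": -0.0187,"ty": 0.0041,"tz": 0.083,"wx": 0,"wy": 0,"wz": -0.001},{"hand": 0,"tx": -0.0187,"ty": 0.0041,"tz": 0.083,"wx": 0,"wy": 0,"wz": -0.001},{"hand": 0,"tx": -0.0187,"ty": 0.0041,"tz": 0.083,"wx": 0,"wy": 0,"wz": -0.001}]'

```text
clock: 14.77
tool_pos: [0.5824, 0.1762, 0.0279]
tcp_rot: [[-0.999, -0.047, 0.002], [-0.047, 0.999, 0.001], [-0.002, 0.0, -1.0]]
contact_force: [-0.4, 0.7, 0.3]
width: 1.004
```

```bash
cat > l6.py <<'E'
from look import *
p=bot.read_state()["tool_pos"]
look([],[p],(150,140,190,140,4),(320,150,160,150,4.5))
E
python3 l6.py n
```

```text
14.8667 [0.5825 0.1768 0.0285] psi 0.0478 F [-0.97  0.45 -0.27] w 1.001
```

View pics/n_s.png

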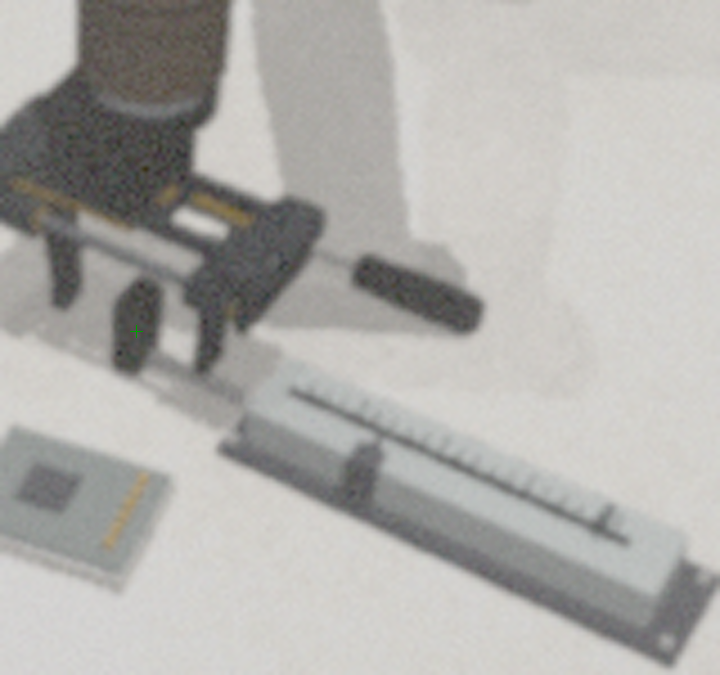

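Request:
step_arm --newtons 25 --rows '[{"hand": 100,"tx": 0,"ty": -0.0005,"tz": 0.003,"wx": 0,"wy": 0,"wz": 0},{"hand": 255,"tx": 0,"ty": -0.0005,"tz": 0.003,"wx": 0,"wy": 0,"wz": 0},{"hand": 255,"tx": 0,"ty": -0.0005,"tz": 0.003,"wx": 0,"wy": 0,"wz": 0},{"hand": 255,"tx": 0,"ty": -0.0005,"tz": 0.003,"wx": 0,"wy": 0,"wz": 0},{"hand": 255,"tx": 0,"ty": -0.0005,"tz": 0.003,"wx": 0,"wy": 0,"wz": 0},{"hand": 255,"tx": 0,"ty": -0.0005,"tz": 0.003,"wx": 0,"wy": 0,"wz": 0},{"hand": 255,"tx": 0,"ty": -0.0005,"tz": 0.003,"wx": 0,"wy": 0,"wz": 0},{"hand": 255,"tx": 0,"ty": -0.0005,"tz": 0.003,"wx": 0,"wy": 0,"wz": 0},{"hand": 255,"tx": 0,"ty": -0.0005,"tz": 0.003,"wx": 0,"wy": 0,"wz": 0},{"hand": 255,"tx": 0,"ty": -0.0005,"tz": 0.003,"wx": 0,"wy": 0,"wz": 0}]'

```text
clock: 15.7
tool_pos: [0.5814, 0.1761, 0.0239]
tcp_rot: [[-0.999, -0.048, -0.0], [-0.048, 0.999, -0.0], [0.0, -0.0, -1.0]]
contact_force: [-0.2, 0.7, 0.0]
width: 0.324
```

Request:
step_arm --rows '[{"hand": 255,"tx": 0,"ty": 0,"tz": 0,"wx": 0,"wy": 0,"wz": 0},{"hand": 255,"tx": 0,"ty": 0,"tz": 0,"wx": 0,"wy": 0,"wz": 0},{"hand": 255,"tx": 0,"ty": 0,"tz": 0,"wx": 0,"wy": 0,"wz": 0}]'

```text
clock: 15.95
tool_pos: [0.5814, 0.1764, 0.0239]
tcp_rot: [[-0.999, -0.048, 0.0], [-0.048, 0.999, 0.0], [-0.0, 0.0, -1.0]]
contact_force: [-0.7, 1.5, -0.0]
width: 0.227
```

Request:
step_arm --rows '[{"hand": 255,"tx": 0,"ty": -0.005,"tz": 0,"wx": 0,"wy": 0,"wz": 0},{"hand": 255,"tx": 0,"ty": -0.015,"tz": 0,"wx": 0,"wy": 0,"wz": 0},{"hand": 255,"tx": 0,"ty": -0.03,"tz": 0,"wx": 0,"wy": 0,"wz": 0},{"hand": 255,"tx": 0,"ty": -0.045,"tz": 0,"wx": 0,"wy": 0,"wz": 0},{"hand": 255,"tx": 0,"ty": -0.06,"tz": 0,"wx": 0,"wy": 0,"wz": 0},{"hand": 255,"tx": 0,"ty": -0.075,"tz": 0,"wx": 0,"wy": 0,"wz": 0},{"hand": 255,"tx": 0,"ty": -0.09,"tz": 0,"wx": 0,"wy": 0,"wz": 0},{"hand": 255,"tx": 0,"ty": -0.1,"tz": 0,"wx": 0,"wy": 0,"wz": 0},{"hand": 255,"tx": 0,"ty": -0.108,"tz": 0,"wx": 0,"wy": 0,"wz": 0},{"hand": 255,"tx": 0,"ty": -0.11,"tz": 0,"wx": 0,"wy": 0,"wz": 0}]'

```text
clock: 16.78
tool_pos: [0.5867, 0.0663, 0.0239]
tcp_rot: [[-0.999, -0.047, 0.001], [-0.047, 0.999, 0.002], [-0.001, 0.002, -1.0]]
contact_force: [-1.4, 8.4, 0.1]
width: 0.228
```

Request:
step_arm --rows '[{"hand": 255,"tx": 0,"ty": 0,"tz": 0,"wx": 0,"wy": 0,"wz": 0},{"hand": 255,"tx": 0,"ty": 0,"tz": 0,"wx": 0,"wy": 0,"wz": 0},{"hand": 255,"tx": 0,"ty": 0,"tz": 0,"wx": 0,"wy": 0,"wz": 0}]'

```text
clock: 17.03
tool_pos: [0.5866, 0.0673, 0.0239]
tcp_rot: [[-0.999, -0.048, 0.001], [-0.048, 0.999, 0.002], [-0.001, 0.002, -1.0]]
contact_force: [-1.4, 8.2, 0.5]
width: 0.227
```

```bash
cat > l7.py <<'E'
from look import *
look([],[],(155,200,110,60,7),(370,210,110,80,7))
E
python3 l7.py p
```

```text
17.1333 [0.5866 0.0674 0.0239] psi 0.048 F [-2.22  7.32 -0.35] w 0.228
```

View pics/p_t.png

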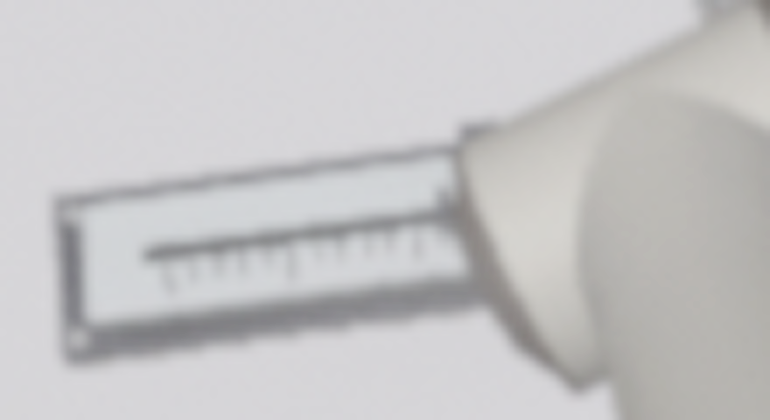

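View pics/p_s.png

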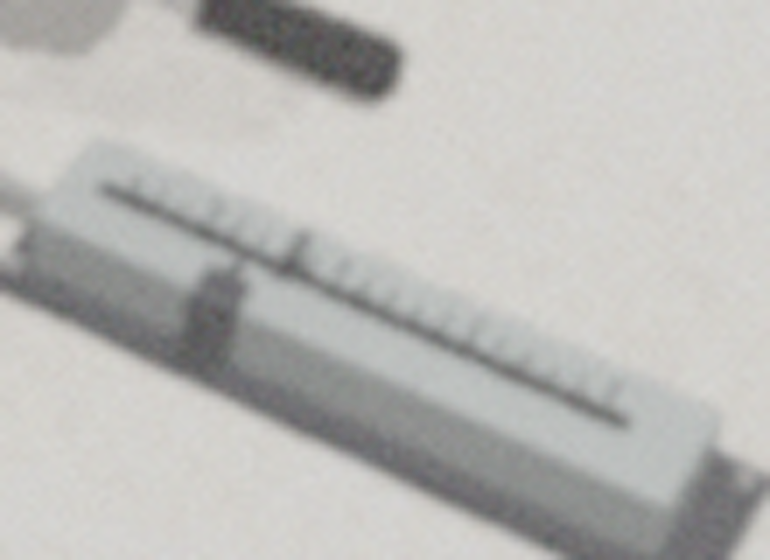

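Run:
```python
from ov import *
g=lambda X,Y:np.array([370+(X+.5)/7-.5,210+(Y+.5)/7-.5])
a=np.array([.047,-.9989])
def s(u,z): return tri([("scene",u)],z)[0]@a
print("pull remaining, base at slot:",s(g(245.7,251.9),.036)-s(g(293,272),.036))
print("blade tip .037 vs pointer top .049", s(g(238,262),.038)-s(g(303,238),.049))
im=np.load("p_s.npy")[225:262,395:430,::-1].astype(float)
cv2.imwrite("pics/p_z.png",np.clip((cv2.resize(im,None,fx=18,fy=15.0*1.2,interpolation=cv2.INTER_CUBIC)-25)*2,0,255).astype(np.uint8)[:600])
```

```text
pull remaining, base at slot: 0.018122544904329907
blade tip .037 vs pointer top .049 0.017212936871829065
```

View pics/p_z.png

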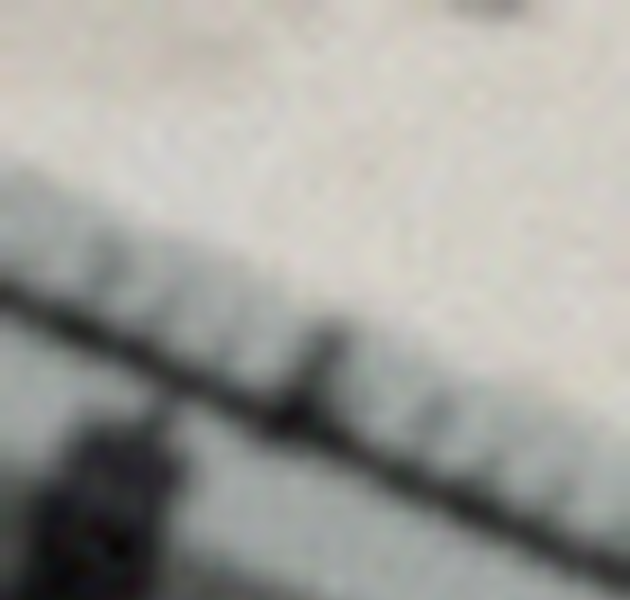

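Request:
step_arm --rows '[{"hand": 255,"tx": 0,"ty": -0.006,"tz": 0,"wx": 0,"wy": 0,"wz": 0},{"hand": 255,"tx": 0,"ty": -0.012,"tz": 0,"wx": 0,"wy": 0,"wz": 0},{"hand": 255,"tx": 0,"ty": -0.016,"tz": 0,"wx": 0,"wy": 0,"wz": 0},{"hand": 255,"tx": 0,"ty": -0.0172,"tz": 0,"wx": 0,"wy": 0,"wz": 0},{"hand": 255,"tx": 0,"ty": -0.0172,"tz": 0,"wx": 0,"wy": 0,"wz": 0},{"hand": 255,"tx": 0,"ty": -0.0172,"tz": 0,"wx": 0,"wy": 0,"wz": 0}]'

```text
clock: 17.63
tool_pos: [0.5874, 0.0503, 0.0239]
tcp_rot: [[-0.999, -0.048, 0.001], [-0.048, 0.999, 0.002], [-0.001, 0.002, -1.0]]
contact_force: [-2.7, 8.7, 0.3]
width: 0.223
```

```bash
python3 l7.py r;  python3 - <<'E'
from ov import *
im=np.load("r_s.npy")[225:262,390:425,::-1].astype(float)
cv2.imwrite("pics/r_z.png",np.clip((cv2.resize(im,None,fx=18,fy=15.0*1.2,interpolation=cv2.INTER_CUBIC)-25)*2,0,255).astype(np.uint8)[:600])
E
```

```text
17.7333 [0.5874 0.0504 0.0239] psi 0.0481 F [-1.84  9.38 -0.07] w 0.227
```

View pics/r_z.png

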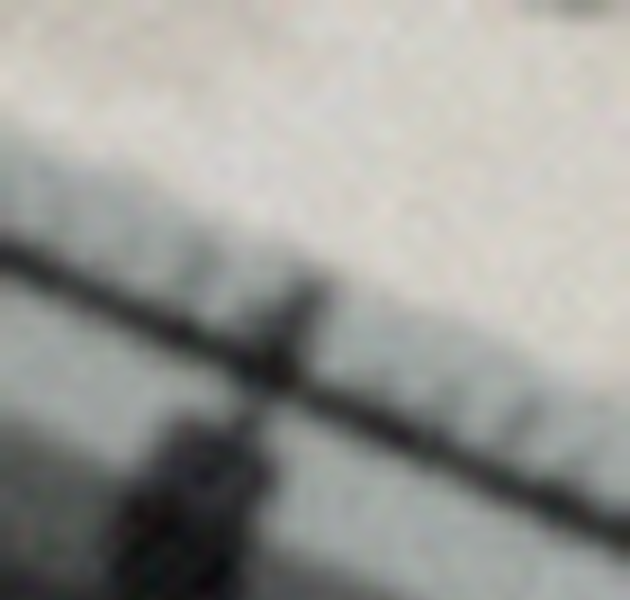

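View pics/r_t.png

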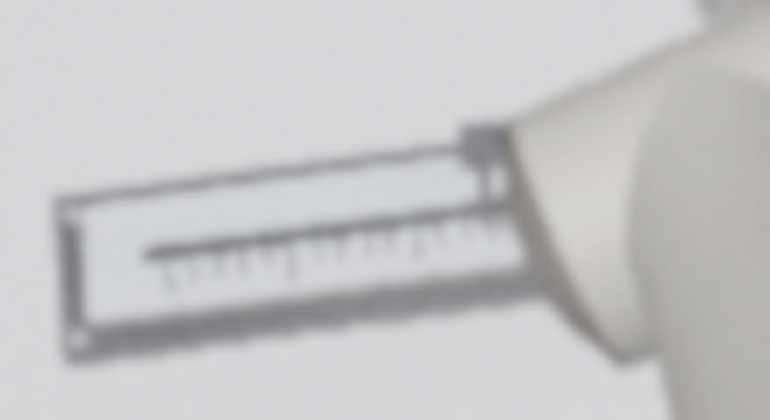

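Run:
```python
from ov import *
for k in ("r","p"):
    im=np.load(f"{k}_t.npy")[212:237,205:235,::-1].astype(float)
    cv2.imwrite(f"pics/{k}_y.png",np.clip((cv2.resize(im,None,fx=20,fy=20,interpolation=cv2.INTER_CUBIC)-25)*1.9,0,255).astype(np.uint8))
im=np.load("top0.npy")[212:237,205:235,::-1].astype(float)
cv2.imwrite(f"pics/0_y.png",np.clip((cv2.resize(im,None,fx=20,fy=20,interpolation=cv2.INTER_CUBIC)-25)*1.9,0,255).astype(np.uint8))
```

```text
(no output)
```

View pics/r_y.png

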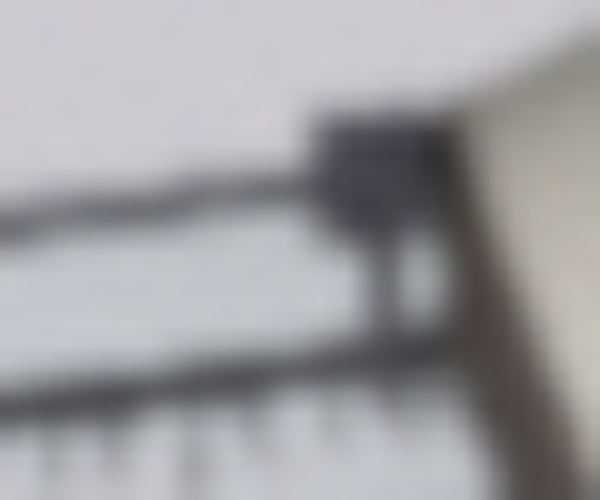

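View pics/0_y.png

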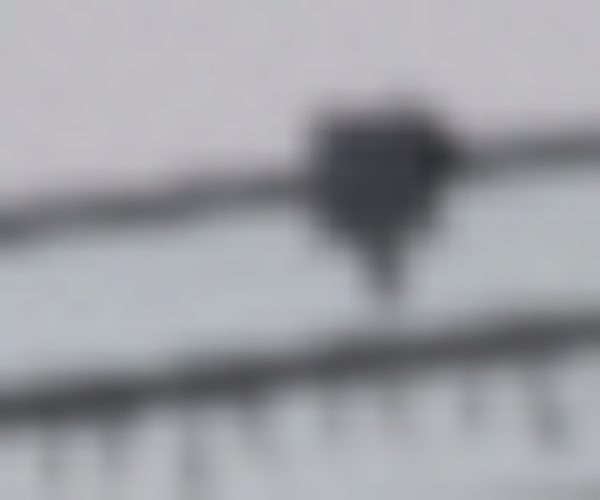

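Request:
step_arm --rows '[{"hand": 255,"tx": 0,"ty": 0,"tz": 0,"wx": 0,"wy": 0,"wz": 0},{"hand": 255,"tx": 0,"ty": 0,"tz": 0,"wx": 0,"wy": 0,"wz": 0},{"hand": 255,"tx": 0,"ty": 0,"tz": 0,"wx": 0,"wy": 0,"wz": 0},{"hand": 255,"tx": 0,"ty": 0,"tz": 0,"wx": 0,"wy": 0,"wz": 0},{"hand": 255,"tx": 0,"ty": 0,"tz": 0,"wx": 0,"wy": 0,"wz": 0},{"hand": 255,"tx": 0,"ty": 0,"tz": 0,"wx": 0,"wy": 0,"wz": 0},{"hand": 255,"tx": 0,"ty": 0,"tz": 0,"wx": 0,"wy": 0,"wz": 0},{"hand": 255,"tx": 0,"ty": 0,"tz": 0,"wx": 0,"wy": 0,"wz": 0},{"hand": 255,"tx": 0,"ty": 0,"tz": 0,"wx": 0,"wy": 0,"wz": 0},{"hand": 255,"tx": 0,"ty": 0,"tz": 0,"wx": 0,"wy": 0,"wz": 0}]'

```text
clock: 18.57
tool_pos: [0.5874, 0.0504, 0.0239]
tcp_rot: [[-0.999, -0.048, 0.001], [-0.048, 0.999, 0.002], [-0.001, 0.002, -1.0]]
contact_force: [-2.3, 8.9, 0.8]
width: 0.228
```

Request:
step_arm --rows '[{"hand": 255,"tx": 0,"ty": 0,"tz": 0,"wx": 0,"wy": 0,"wz": 0},{"hand": 255,"tx": 0,"ty": 0,"tz": 0,"wx": 0,"wy": 0,"wz": 0},{"hand": 255,"tx": 0,"ty": 0,"tz": 0,"wx": 0,"wy": 0,"wz": 0},{"hand": 255,"tx": 0,"ty": 0,"tz": 0,"wx": 0,"wy": 0,"wz": 0},{"hand": 255,"tx": 0,"ty": 0,"tz": 0,"wx": 0,"wy": 0,"wz": 0},{"hand": 255,"tx": 0,"ty": 0,"tz": 0,"wx": 0,"wy": 0,"wz": 0}]'

```text
clock: 19.07
tool_pos: [0.5874, 0.0505, 0.0239]
tcp_rot: [[-0.999, -0.048, 0.001], [-0.048, 0.999, 0.002], [-0.001, 0.002, -1.0]]
contact_force: [-1.6, 8.4, -0.2]
width: 0.228
```

```bash
python3 l7.py u;  python3 - <<'E'
from ov import *
im=np.load("u_s.npy")[225:262,390:425,::-1].astype(float)
cv2.imwrite("pics/u_z.png",np.clip((cv2.resize(im,None,fx=18,fy=15.0*1.2,interpolation=cv2.INTER_CUBIC)-25)*2,0,255).astype(np.uint8)[:600])
E
```

```text
19.1667 [0.5874 0.0505 0.0239] psi 0.0481 F [-2.03  9.18  0.72] w 0.225
```

View pics/u_z.png

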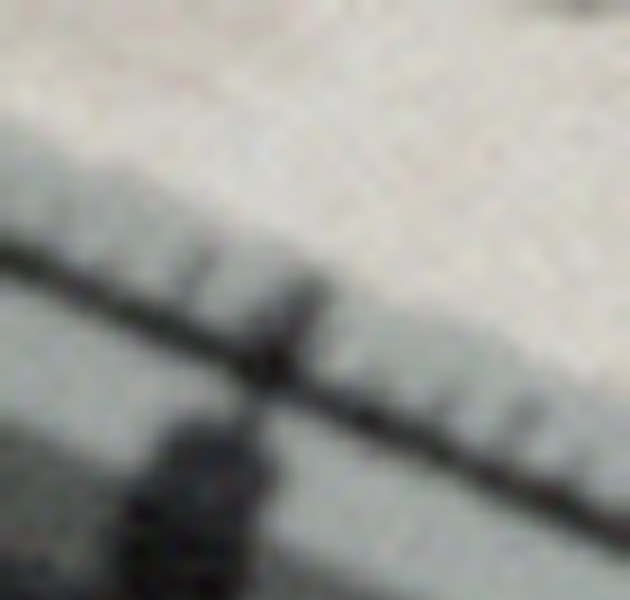

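Request:
step_arm --rows '[{"hand": 255,"tx": 0,"ty": 0.005,"tz": 0,"wx": 0,"wy": 0,"wz": 0},{"hand": 255,"tx": 0,"ty": 0.018,"tz": 0,"wx": 0,"wy": 0,"wz": 0},{"hand": 255,"tx": 0,"ty": 0.033,"tz": 0,"wx": 0,"wy": 0,"wz": 0},{"hand": 255,"tx": 0,"ty": 0.048,"tz": 0,"wx": 0,"wy": 0,"wz": 0},{"hand": 255,"tx": 0,"ty": 0.063,"tz": 0,"wx": 0,"wy": 0,"wz": 0},{"hand": 255,"tx": 0,"ty": 0.078,"tz": 0,"wx": 0,"wy": 0,"wz": 0},{"hand": 255,"tx": 0,"ty": 0.093,"tz": 0,"wx": 0,"wy": 0,"wz": 0},{"hand": 255,"tx": 0,"ty": 0.106,"tz": 0,"wx": 0,"wy": 0,"wz": 0},{"hand": 255,"tx": 0,"ty": 0.115,"tz": 0,"wx": 0,"wy": 0,"wz": 0},{"hand": 255,"tx": 0,"ty": 0.12,"tz": 0,"wx": 0,"wy": 0,"wz": 0}]'

```text
clock: 20.0
tool_pos: [0.5818, 0.1701, 0.0239]
tcp_rot: [[-0.999, -0.049, 0.0], [-0.049, 0.999, 0.0], [-0.0, 0.0, -1.0]]
contact_force: [-0.9, 2.2, -0.8]
width: 0.229
```

Request:
step_arm --rows '[{"hand": 255,"tx": 0,"ty": 0.003,"tz": 0,"wx": 0,"wy": 0,"wz": 0},{"hand": 255,"tx": 0,"ty": 0.006,"tz": 0,"wx": 0,"wy": 0,"wz": 0},{"hand": 255,"tx": 0,"ty": 0.0075,"tz": 0,"wx": 0,"wy": 0,"wz": 0},{"hand": 255,"tx": 0,"ty": 0.0075,"tz": 0,"wx": 0,"wy": 0,"wz": 0},{"hand": 255,"tx": 0,"ty": 0.0075,"tz": 0,"wx": 0,"wy": 0,"wz": 0},{"hand": 255,"tx": 0,"ty": 0.0075,"tz": 0,"wx": 0,"wy": 0,"wz": 0}]'

```text
clock: 20.5
tool_pos: [0.5815, 0.1761, 0.0239]
tcp_rot: [[-0.999, -0.048, 0.0], [-0.048, 0.999, 0.0], [-0.0, 0.0, -1.0]]
contact_force: [-1.1, 2.9, -0.4]
width: 0.225
```

Request:
step_arm --rows '[{"hand": 255,"tx": 0,"ty": 0.001,"tz": 0,"wx": 0,"wy": 0,"wz": 0},{"hand": 255,"tx": 0,"ty": 0.002,"tz": 0,"wx": 0,"wy": 0,"wz": 0},{"hand": 255,"tx": 0,"ty": 0.002,"tz": 0,"wx": 0,"wy": 0,"wz": 0},{"hand": 255,"tx": 0,"ty": 0.002,"tz": 0,"wx": 0,"wy": 0,"wz": 0}]'

```text
clock: 20.83
tool_pos: [0.5814, 0.1765, 0.0239]
tcp_rot: [[-0.999, -0.047, -0.001], [-0.047, 0.999, -0.002], [0.001, -0.002, -1.0]]
contact_force: [1.2, -5.6, -0.7]
width: 0.229
```

Request:
step_arm --rows '[{"hand": 255,"tx": 0,"ty": -0.001,"tz": 0,"wx": 0,"wy": 0,"wz": 0},{"hand": 190,"tx": 0,"ty": -0.001,"tz": 0,"wx": 0,"wy": 0,"wz": 0},{"hand": 150,"tx": 0,"ty": -0.001,"tz": 0,"wx": 0,"wy": 0,"wz": 0},{"hand": 100,"tx": 0,"ty": -0.001,"tz": 0,"wx": 0,"wy": 0,"wz": 0},{"hand": 40,"tx": 0,"ty": -0.001,"tz": 0,"wx": 0,"wy": 0,"wz": 0},{"hand": 0,"tx": 0,"ty": -0.001,"tz": 0,"wx": 0,"wy": 0,"wz": 0},{"hand": 0,"tx": 0,"ty": -0.001,"tz": 0,"wx": 0,"wy": 0,"wz": 0},{"hand": 0,"tx": 0,"ty": -0.001,"tz": 0,"wx": 0,"wy": 0,"wz": 0}]'

```text
clock: 21.5
tool_pos: [0.5813, 0.1775, 0.0239]
tcp_rot: [[-0.999, -0.048, -0.0], [-0.048, 0.999, 0.0], [0.0, 0.0, -1.0]]
contact_force: [0.2, 0.1, 0.3]
width: 0.623
```

Request:
step_arm --rows '[{"hand": 0,"tx": 0,"ty": 0,"tz": -0.02,"wx": 0,"wy": 0,"wz": 0},{"hand": 0,"tx": 0,"ty": 0,"tz": -0.05,"wx": 0,"wy": 0,"wz": 0},{"hand": 0,"tx": 0,"ty": 0,"tz": -0.08,"wx": 0,"wy": 0,"wz": 0},{"hand": 0,"tx": 0,"ty": 0,"tz": -0.12,"wx": 0,"wy": 0,"wz": 0},{"hand": 0,"tx": 0.06,"ty": 0,"tz": -0.16,"wx": 0,"wy": 0,"wz": 0},{"hand": 0,"tx": 0.1,"ty": 0,"tz": -0.18,"wx": 0,"wy": 0,"wz": 0},{"hand": 0,"tx": 0.14,"ty": 0,"tz": -0.18,"wx": 0,"wy": 0,"wz": 0},{"hand": 0,"tx": 0.15,"ty": 0,"tz": -0.18,"wx": 0,"wy": 0,"wz": 0},{"hand": 0,"tx": 0.15,"ty": 0,"tz": -0.18,"wx": 0,"wy": 0,"wz": 0},{"hand": 0,"tx": 0.15,"ty": 0,"tz": -0.18,"wx": 0,"wy": 0,"wz": 0}]'

```text
clock: 22.33
tool_pos: [0.4303, 0.1702, 0.2053]
tcp_rot: [[-0.999, -0.05, 0.002], [-0.05, 0.999, 0.002], [-0.002, 0.002, -1.0]]
contact_force: [0.1, 1.4, 0.1]
width: 0.996
```

Run:
```python
import sys; sys.argv=["x","z"]
from look import *
bs=[(box(.5371,-.2754,.108,-.12,.12,.064),.108),(box(.537,-.2755,.138,-.122,.088,.052),.03)]
look(bs,[],(160,120,320,170,2.5),(175,80,310,220,2.5))
crop("scene",np.load("z_s.npy"),185,85,90,100,6,[],"pics/z_s2.png")
crop("top",np.load("z_t.npy"),410,170,75,80,7,[],"pics/z_t2.png")
```

```text
22.4333 [0.4319 0.1705 0.2044] psi 0.0485 F [-0.08  0.7   0.66] w 1.0
```

View pics/z_t.png

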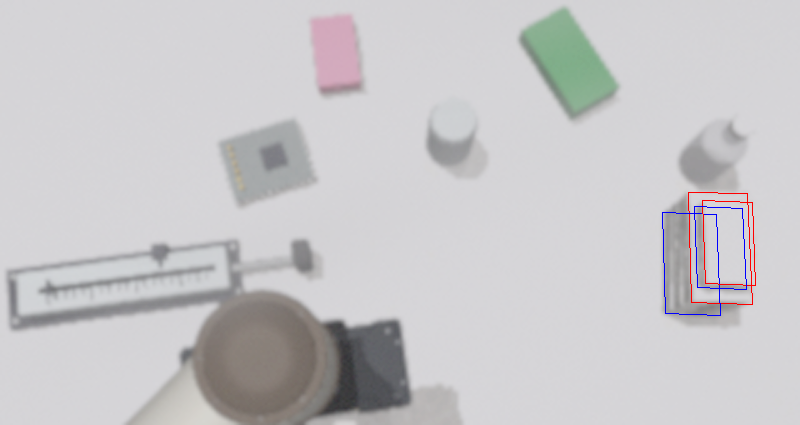

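View pics/z_s.png

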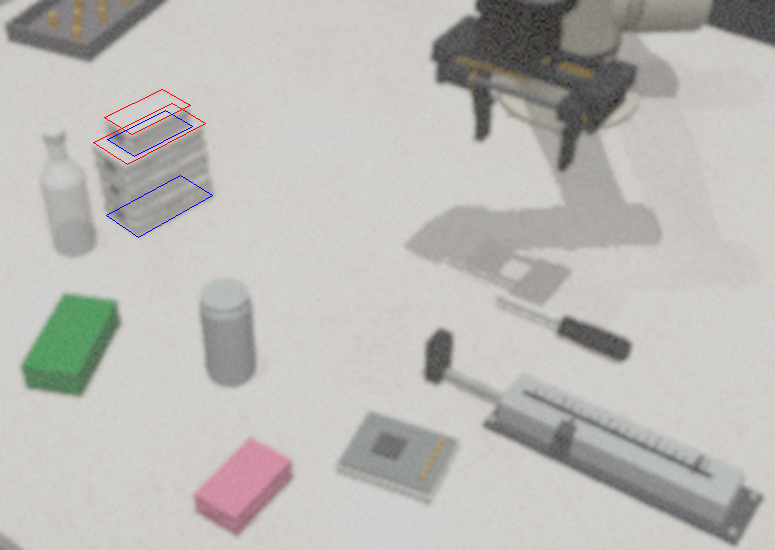

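View pics/z_s2.png

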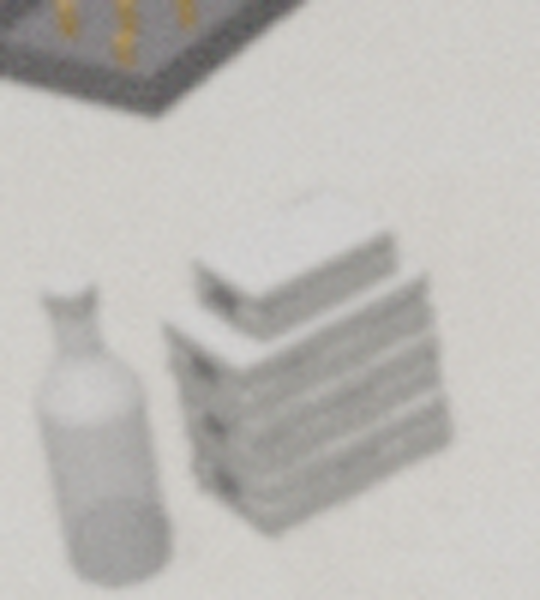

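View pics/z_t2.png

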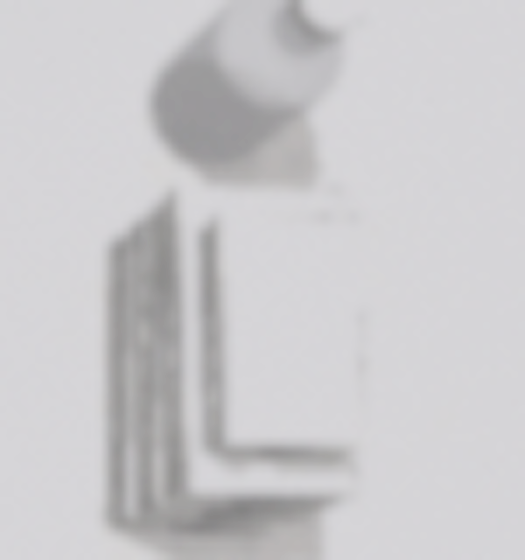

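```bash
python3 -c "
from rig import job_done
print(job_done())"
```

```text
the job is handed in; nothing more can be done
None
```

I stacked both cases, pulled the gauge to its set mark and held it, eased it home, and handed the job in at about 22.4 s. No verdict was reported.

- **Stack:** The large case went onto the column, then the small case onto the large one. Each touched down at the expected height. In the last pictures both sit flat and agree with the placed poses to about 1 pixel (about 3 mm).
- **Large case angle:** Readings differed. The arm and the pictures gave between −0.08 and −0.13 rad for the large case, and −0.13 to −0.14 rad for the column. The mismatch could be up to about 0.06 rad, against the 0.14 limit.
- **Gauge pull:** I pulled the slide about 126 mm out. The pointer and blade were in line in both views, to about 1 to 2 mm, and I held it there about 1.7 s.
- **Return:** I eased it back at about 0.2 m/s until it pressed on the home stop (−5.6 N), then released it. The final pictures show the pointer and handle back where they started.
- **Other items:** The bottle, tin, screwdriver and board look unmoved. This was by eye only; I did not measure them again. The gripper is open, clear of everything, and reads almost no force.
- **Disagreements:** The scene camera reads about 1 to 2 pixels off the top camera's projections. One sideways slip of about 18 mm while hovering over the handle was corrected before I descended.

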